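# Set up the colour-sample case

## Robot

A 7-joint arm with a two-finger parallel gripper is mounted at the origin on the work surface. World frame = base frame: x ahead of the robot, y to its left, z up, the work surface at z = 0. Lengths are in mm, angles in rad, forces in N, time in s.
With the tool pointing down it reaches from about 350 to 900 mm from the base axis. Payload 7.2 kg.
Tool frame: the origin (TCP) lies midway between the tips of the shut fingers; the grasp point (between the pads) lies 19 mm behind it (hold_point_z is the distance from the TCP to the grasp point, in mm); y points along the fingers, z is the direction in which the jaws open and shut, and the axes are right-handed (so a half turn about y gives the same grasp; the last joint's range is limited). The gripper opens to 85 mm and grips with 20 to 120 N. Pads are 22 mm wide; open, the fingers measure 114 mm over their backs; the gripper's body (76 mm by 85 mm) begins 54 mm behind the grasp point. The pads swing forward as they close: fully open they stand 13 mm farther back than shut.
Start: joints at [-1.355, 0.411, -0.013, 1.596, 0.006, 1.134, -0.082], TCP at [175.013, 599.999, 231.297] pointing down, gripper open.
Joint ranges: [-2.95, 2.95], [-0.29, 1.99], [-1.47, 1.44], [0.14, 2.54], [-1.03, 4.17], [0.13, 1.85], [-2.86, 2.86]. Speed limits (rad/s): [2.39, 2.39, 3.01, 3.01, 3.14, 3.14, 3.14].

## Interface

Orientations are given as a 3x3 rotation matrix whose columns are the frame's x, y, z axes.
In Python, from bench import state, read_camera, camera_model, finish_job, hold_point_z gives the robot as it stands.
- The arm moves only by the shell command python3 -m inch 'ROWS'. ROWS is JSON, one flat list of numbers, 7 for each row, row after row: the opening, from 0 (shut) to 1 (fully open), then the shift along the tool's x, y, z in units of 30 mm (1.0 is 30 mm), then the turn, a rotation vector about the tool's x, y, z in units of 6 degrees (1.0 is 6 degrees). A call has exactly 10 rows; each row shifts and turns the commanded pose from where the row before left it, along the tool's axes as they then stand; what a row does not reach is not made up. A row lasts 1/12 s, in which the tool goes at most 41.7 mm and 7.16 degrees, less where a joint would pass 70% of its speed; a pose out of reach is approached as far as the arm can. A call is refused whole if a number of a shift passes 1 or a number of a turn 1, either way. A call with a gripper value outside its range is refused whole. The fingers move at their own pace and stop on an object; the grip force is fixed at half the most. Time passes only in rows, so rows that do not move let the fingers close, or fill a call up. It gives the time, the measured TCP pose, the force and the opening at its end, in the units of the state.
- state(): the state, without advancing time (a new reading comes with each control period).
- read_camera(name): name is "scene" or "top"; returns (picture, depth): 480x640x3 uint8, red, green, blue; 480x640 float32, mm along the optical axis (not along the pixel's ray), 0 where there is no reading.
- camera_model(name): a dict with "camera_matrix" (3x3 intrinsics, pixels), "D" ([k1, k2, p1, p2, k3] as OpenCV has them; the pictures are not rectified), "extrinsics" (4x4, takes a point from camera to world coordinates). Camera axes: x right, y down, z forward; pixel columns grow to the right and rows downward; lengths in mm; the calibration is good to about 2 mm. A picture is of the moment at which its call begins. camera_model takes no time and is no camera call.
- finish_job(): hands the job in, once; it reports no verdict.
The state is a dict: "t": time; "qpos": joint angles; "dq": joint speeds; "joint_efforts": joint torques, N m; "tool_pos": TCP position; "orientation": TCP orientation; "contact_force": force on the tool from outside, world axes, zero at the start; "wrist_torque": the same for the moment, N m; "finger_gap": finger opening in mm.
Only numpy, scipy, OpenCV 4.12 (cv2) and the standard library are available. Lean on these libraries where they do the work, as an engineer would, in place of code of your own. Each camera call takes 0.05 s, during which the arm holds its last target. There are 200 camera calls.

## Task

Open the sample case for the day: lift its hinged lid right back, swing the prop rod up to its stop and bring the lid down on it so that the rod's tip sits in the lid's socket and carries the lid. Then stack every loose colour-sample tile that is on the table, colours up, in one square, aligned pile on the red pad inside the case, lined up with the pad, and leave the lid propped. Leave the other salon things where they are.

Things in the scene. Friction and masses are not known exactly. Their poses are not given: they have to be found in the camera images.
- lid (a joint): angle of the case's lid about its hinge, rad: 0 closed, 1.70 laid right back on its stop (a little past upright, where it rests by itself); between about 0 and 1.57 it falls shut unless held or propped. Propped on the rod it stands at about 1.37 (1.25 to 1.50). The lid is a white frame with a clear window, 190 mm deep, 280 mm wide, 8 mm thick, about 0.3 kg, hinged along the case's far rim, front edge lifts up and away from the robot
- rod (a joint): angle of the steel prop rod about its pivot, rad: 0 stowed, lying level beside the case and pointing to the case's front (-x of the case); 1.57 straight up; 2.17 at its stop, leaning back towards the hinge. It turns easily and falls to the stop by itself once past upright, and back to 0 before it. Once it is at the stop the socket comes down over its tip when the lid is lowered from laid back
- lid_hinge (a point): point on the lid's hinge axis, mid-width, 60 mm above the table; its axes are the case's axes (x from the case's front to the hinge, y along the hinge line to the case's left, z up). The case is fixed, white with a pink floor, 190 (x) by 280 (y) mm, walls 5 mm thick and 56 mm high, the hinge along its far rim
- lid_bar (a point): centre of the red pull bar of the lid: round, 10 mm thick, 100 mm long, parallel to the hinge, 35 mm beyond the lid's front edge in the lid's plane (open space round it; the arms that carry it are at its ends), 225 mm from the hinge axis. At lid 0 it is 60 mm above the table, on the robot's side of the case. Its axes turn with the lid (y stays along the bar)
- rod_pivot (a point): pivot of the prop rod, at the case's right (-y) side, 45 mm outside the side wall, 28 mm above the table; 100 mm from the hinge line towards the front; axes as the case
- rod_grip (a point): centre of the orange ball knob on the rod, the place to grip: 18 mm across, 100 mm from the pivot along the rod, so that the rod turns freely in a pinch along y; free space 36 mm on the side of the case. Its axes turn with the rod (the rod points along its -x, y is the pivot axis)
- rod_tip (a point): centre of the rod's round end (rod 8 mm thick), 138 mm from the pivot
- socket (a point): where the centre of the rod's tip sits when it is home in the lid's socket: a black block with a 16 mm wide hole on an ear at the lid's right side, open on the lid's underside, 85 mm from the hinge. Rod tip and this point within 10 mm with the lid resting: propped
- pad (a point): centre of the red pad, a flat 74 by 54 mm patch flush with the case's floor, 5 mm above the table; its x axis (the pad's long side) is the case's x, towards the hinge. It lies 133 mm from the hinge line, mid-width, 38 mm nearer the front than the case's centre. The piled tiles lie with their long side along its x
- tile1_mid (a point): centre (half-way up) of a flat red-edged colour-sample tile, 70 (its x) by 50 (its y) by 10 mm, 40 to 75 g, coloured chips on its upper (+z) side; lies flat on the table at the robot's left; None when this tile is absent (3 to 5 are there)
- tile2_mid (a point): centre (half-way up) of a flat purple-edged colour-sample tile, 70 (its x) by 50 (its y) by 10 mm, 40 to 75 g, coloured chips on its upper (+z) side; lies flat on the table at the robot's left; None when this tile is absent (3 to 5 are there)
- tile3_mid (a point): centre (half-way up) of a flat teal-edged colour-sample tile, 70 (its x) by 50 (its y) by 10 mm, 40 to 75 g, coloured chips on its upper (+z) side; lies flat on the table at the robot's left; None when this tile is absent (3 to 5 are there)
- tile4_mid (a point): centre (half-way up) of a flat orange-edged colour-sample tile, 70 (its x) by 50 (its y) by 10 mm, 40 to 75 g, coloured chips on its upper (+z) side; lies flat on the table at the robot's left; None when this tile is absent (3 to 5 are there)
- tile5_mid (a point): centre (half-way up) of a flat navy blue-edged colour-sample tile, 70 (its x) by 50 (its y) by 10 mm, 40 to 75 g, coloured chips on its upper (+z) side; lies flat on the table at the robot's left; None when this tile is absent (3 to 5 are there)
- polish1: red nail-polish bottle, 29 mm thick, 76 mm tall, origin at its underside; not part of the job, to be left in place
- polish2: purple nail-polish bottle, 29 mm thick, 76 mm tall, origin at its underside; not part of the job, to be left in place
- polish3: pink nail-polish bottle, 29 mm thick, 76 mm tall, origin at its underside; not part of the job, to be left in place
- buffer: lilac buffer block 95 by 28 by 28 mm, origin at its underside; not part of the job, to be left in place
- jar: small pink cream jar with white cap, 54 mm across, 45 mm tall, origin at its underside; not part of the job, to be left in place
- penpot: clear pot of pens and brushes, 72 mm across, 180 mm tall with its pens, origin at its underside; not part of the job, to be left in place

How it is judged:
By the outcome, as a careful person would: the job done as asked, in the order asked, and still so for the second after the job is handed in, with the robot touching nothing.
Of tile1, tile2, tile3, tile4, tile5 only 3 to 5 are there at a start; the rules pass over those that are not, and their reading is None.
At some moment in a run one of tile1, tile2 may be knocked a few centimetres aside while the robot is not near it.
Once in a run the grip may slacken for a moment while it holds something.
It also fails if it takes over 210 s, if anything falls off the work surface, if the arm or the gripper's body presses on something with over 40 N, if the wrist force passes 120 N, or if a joint passes its speed limit or range.

## Working session

There is one attempt and no reset: what is moved stays moved. The work goes in short steps, Python scripts to look and compute and a shell command to move; the robot and the scene stay as the last step left them, time stands still between calls to the robot, and variables do not carry over. Pictures are saved under pics/ and viewed, about 12 in all and at most 16, crops included, and the job is handed in when it is done.

```bash
ls; mkdir -p pics; python3 - <<'E'
from bench import *
import cv2,numpy as np
s=state();print(s['t'],s['tool_pos'],np.round(s['orientation'],3).tolist(),s['finger_gap'],hold_point_z)
for n in("scene","top"):
    p,d=read_camera(n);cv2.imwrite(f"pics/{n}0.png",p[:,:,::-1]);np.save(f"pics/{n}0.npy",d);m=camera_model(n);print(np.round(m['extrinsics'],3).tolist(),m['camera_matrix'],m['D'])
E
```

```text
pics
0.0 [174.87061999 599.51784033 230.45375408] [[0.96, -0.0, 0.28], [-0.28, -0.002, 0.96], [0.0, -1.0, -0.002]] 85.55175760194776 18.700000000000003
[[-0.648, 0.4, -0.648, 1317.522], [0.761, 0.323, -0.562, 714.727], [-0.015, -0.858, -0.514, 730.817], [0.0, 0.0, 0.0, 1.0]] [[495.62251315   0.         317.91739664]
 [  0.         495.62251315 240.90925105]
 [  0.           0.           1.        ]] [-0.00232173  0.          0.          0.          0.        ]
[[0.025, -0.991, 0.132, 302.077], [-1.0, -0.027, -0.01, -2.026], [0.014, -0.132, -0.991, 1493.112], [0.0, 0.0, 0.0, 1.0]] [[539.88461912   0.         319.85126997]
 [  0.         539.88461912 242.73410008]
 [  0.           0.           1.        ]] [-0.01446043  0.          0.          0.          0.        ]
```

View pics/top0.png

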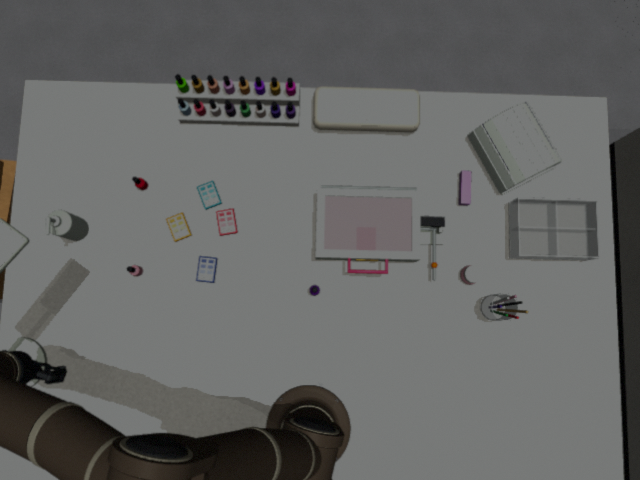

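View pics/scene0.png

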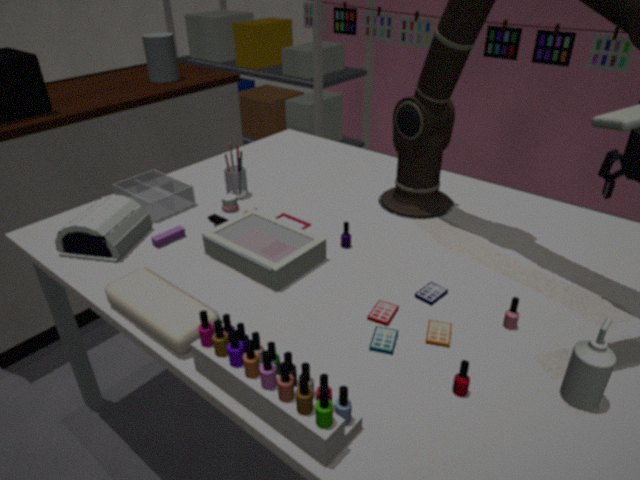

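The top view shows the case at about (367,224), with the lid bar at (367,267) and the rod knob at (434,265). There are four tiles: teal (209,195), red (227,222), orange (179,227) and navy (207,269). The scene view agrees, and there is no purple tile. Next I'll measure these.

```bash
cat > h.py <<'E'
from bench import *
import cv2,numpy as np
from scipy.spatial.transform import Rotation as R
def ray(n,px):
    m=camera_model(n);E=np.array(m['extrinsics'])
    u=cv2.undistortPoints(np.float64(px).reshape(-1,1,2),np.array(m['camera_matrix']),np.array(m['D'])).reshape(-1,2)
    d=np.c_[u,np.ones(len(u))]@E[:3,:3].T
    return E[:3,3],d
def plane(n,px,z):
    o,d=ray(n,px);return o+d*((z-o[2])/d[:,2])[:,None]
def pix(n,P):
    m=camera_model(n);E=np.linalg.inv(np.array(m['extrinsics']));r=cv2.Rodrigues(E[:3,:3])[0]
    return cv2.projectPoints(np.float64(P).reshape(-1,1,3),r,E[:3,3],np.array(m['camera_matrix']),np.array(m['D']))[0].reshape(-1,2)
S=8
def crop(img,c,h):
    x,y=int(c[0])-h,int(c[1])-h
    return cv2.resize(img[y:y+2*h,x:x+2*h],None,fx=S,fy=S,interpolation=cv2.INTER_CUBIC),np.array([x,y])
def back(p,o): return (np.float64(p)+.5)/S-.5+o
def blob(img,c,h,thr,hue=None):
    """largest filled saturated contour near c, full-res pixel coords"""
    k,o=crop(img,c,h);v=cv2.cvtColor(k,cv2.COLOR_RGB2HSV).astype(int)
    m=(v[...,1]*v[...,2]/255.>thr)
    if hue is not None: m&=(abs((v[...,0]-hue+90)%180-90)<12)
    cs,_=cv2.findContours(m.astype(np.uint8),cv2.RETR_EXTERNAL,cv2.CHAIN_APPROX_NONE)
    ct=max(cs,key=lambda q:cv2.contourArea(cv2.convexHull(q)));return back(ct[:,0,:],o)
def rect(n,img,c,h,z,thr=20,hue=None):
    P=plane(n,blob(img,c,h,thr,hue),z)[:,:2]
    (x,y),(w,l),a=cv2.minAreaRect(P.astype(np.float32))
    if w<l: w,l,a=l,w,a+90
    return np.round([x,y,w,l,(a+90)%180-90],1)
TILES=dict(red=((227,222),(384,312)),teal=((209,195),(384,340)),orange=((179,227),(439,333)),navy=((207,269),(431,292)))
E
python3 - <<'E'
from h import *
im={n:cv2.imread(f"pics/{n}0.png")[:,:,::-1].copy() for n in("scene","top")}
for k,(a,b) in TILES.items():
    for t in (25,40): print(k,t,rect("top",im["top"],a,18,10,t),rect("scene",im["scene"],b,24,10,t))
for t in (40,60):
    print('knob',t,*(plane(n,blob(im[n],c,10,t).mean(0),28)[0].round(1) for n,c in(("top",(434,265)),)))
    print('bar',rect("top",im["top"],(367,268),26,60,t),rect("scene",im["scene"],(292,222),24,60,t))
k,_=crop(im['scene'],(265,240),66);k2,_=crop(im['top'],(375,228),70)
g=np.hstack([cv2.resize(k,(400,400)),cv2.resize(k2,(400,400))]);g=np.clip(g*1.8,0,255).astype(np.uint8);cv2.imwrite('pics/c1.png',g[:,:,::-1])
E
```

```text
red 25 [551.9 244.2  72.3  51.8  11.5] [554.6 244.7  77.6  52.8  11.7]
red 40 [551.8 244.1  70.2  49.7  11.5] [555.  245.2  73.5  50.6  11.2]
teal 25 [627.2 297.1  71.1  50.6  23.2] [629.7 297.9  73.   48.4  22.6]
teal 40 [598.1 284.1  47.1   7.6 -62.9] [581.2 256.7  56.5  29.1 -50.7]
orange 25 [534.3 376.6  72.5  52.3  24. ] [537.  376.7  79.2  51.4  24. ]
orange 40 [534.4 376.5  70.6  50.3  24.1] [537.2 377.   75.2  49.8  24.3]
navy 25 [418.6 292.3  68.5  48.4  -5.1] [429.7 315.3  56.8   6.8  -9. ]Traceback (most recent call last):
  File "<stdin>", line 4, in <module>
  File "h.py", line 27, in rect
    P=plane(n,blob(img,c,h,thr,hue),z)[:,:2]
              ~~~~^^^^^^^^^^^^^^^^^
  File "h.py", line 25, in blob
    ct=max(cs,key=lambda q:cv2.contourArea(cv2.convexHull(q)));return back(ct[:,0,:],o)
ValueError: max() iterable argument is empty
```

```bash
python3 - <<'E'
from h import *
im={n:cv2.imread(f"pics/{n}0.png")[:,:,::-1].copy() for n in("scene","top")}
for t in (15,20,25): print('navy',rect("top",im["top"],(207,269),18,10,t),rect("scene",im["scene"],(431,292),22,10,t))
for t in (40,60):
  try:
    print('knob',t,blob(im["top"],(434,265),10,t).mean(0),plane("top",blob(im["top"],(434,265),10,t).mean(0),28)[0].round(1))
    print('bar',rect("top",im["top"],(367,268),26,60,t),rect("scene",im["scene"],(292,222),24,60,t))
  except Exception as e: print(e)
k,_=crop(im['scene'],(265,240),66);k2,_=crop(im['top'],(375,228),70)
g=np.hstack([cv2.resize(k,(400,400)),cv2.resize(k2,(400,400))]);g=np.clip(g*1.8,0,255).astype(np.uint8);cv2.imwrite('pics/c1.png',g[:,:,::-1])
E
```

```text
navy [418.8 292.7  70.8  51.7  -4.6] [431.7 306.8  81.7  46.  -40. ]
navy [418.7 292.6  69.5  50.3  -4.5] [431.9 307.9  79.6  41.6 -38. ]
navy [418.6 292.3  68.5  48.4  -5.1] [429.7 315.3  56.8   6.8  -9. ]
knob 40 [433.88315217 264.65851449] [ 445.2 -330.2   28. ]
bar [ 434.8 -145.3  107.7   39.7   89.8] [ 428.5 -148.3  109.4   35.7  -90. ]
knob 60 [433.89344262 264.65368852] [ 445.2 -330.2   28. ]
bar [ 434.6 -145.3  105.7   37.4   89.8] [ 419.3 -147.2  105.    23.6   81.5]
```

View pics/c1.png

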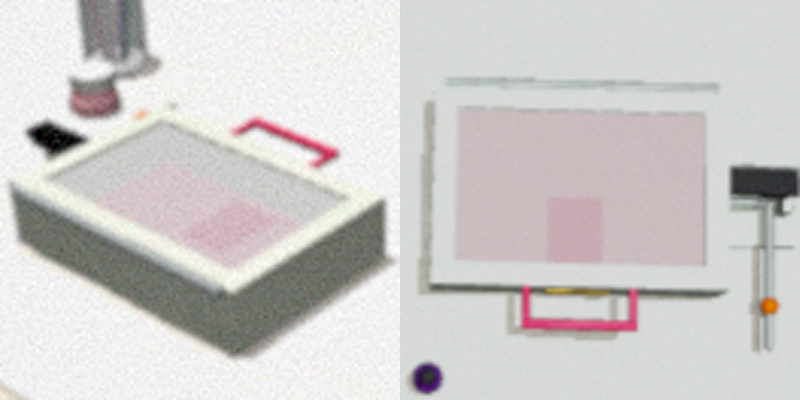

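The measurements agree with each other. Bar centre x≈420.4 and the knob at (445.2,-330.2) both put the hinge at (645.3,-145.3,60) with yaw ≈0. The pad is therefore at (512.3,-145.3). Next I move to above the bar.

```bash
cat > need.py <<'E'
# need.py x y z [jaw azimuth deg] [tilt deg: finger direction from down towards +x]: shift units (tool axes now) and turn units
import sys;from h import *
a=list(map(float,sys.argv[1:]));s=state();O=np.array(s['orientation']);p=np.array(s['tool_pos'])
print('t %.2f'%s['t'],'pos',p.round(1),'gap %.1f'%s['finger_gap'],'F',np.round(s['contact_force'],1),'jaw az %.1f'%np.degrees(np.arctan2(O[1,2],O[0,2])),'fing',O[:,1].round(3))
if len(a)>2:
    print('shift now',(O.T@(np.array(a[:3])-p)/30).round(3))
if len(a)>3:
    g=np.radians(a[3]);ti=np.radians(a[4] if len(a)>4 else 0)
    y=np.array([np.sin(ti),0,-np.cos(ti)]);z=np.array([np.cos(g),np.sin(g),0]);z-=y*(y@z);z/=np.linalg.norm(z)
    T=np.c_[np.cross(y,z),y,z];print('turn',(np.degrees(R.from_matrix(O.T@T).as_rotvec())/6).round(2),'shift after turn',(T.T@(np.array(a[:3])-p)/30).round(3))
E
for i in 1 2 3; do :; done
python3 -m inch '[0.4,0.5,0,-0.72,0,0,0, 0.4,0.5,0,-0.72,0,0,0, 0.4,0.5,0,-0.72,0,0,0, 0.4,0.5,0,-0.72,0,0,0, 0.4,0.5,0,-0.72,0,0,0, 0.4,0.5,0,-0.72,0,0,0, 0.4,0.5,0,-0.72,0,0,0, 0.4,0.5,0,-0.72,0,0,0, 0.4,0.5,0,-0.72,0,0,0, 0.4,0.5,0,-0.72,0,0,0]'
python3 -m inch '[0.4,0.5,0,-0.72,0,0,0, 0.4,0.5,0,-0.72,0,0,0, 0.4,0.5,0,-0.72,0,0,0, 0.4,0.5,0,-0.72,0,0,0, 0.4,0.5,0,-0.72,0,0,0, 0.4,0.5,0,-0.72,0,0,0, 0.4,0.5,0,-0.72,0,0,0, 0.4,0.5,0,-0.72,0,0,0, 0.4,0.5,0,-0.72,0,0,0, 0.4,0.5,0,-0.72,0,0,0]'
python3 -m inch '[0.3,0.5,0,-0.72,0,0,0, 0.3,0.5,0,-0.72,0,0,0, 0.3,0.5,0,-0.72,0,0,0, 0.3,0.5,0,-0.72,0,0,0, 0.3,0.5,0,-0.72,0,0,0, 0.3,0.5,0,-0.72,0,0,0, 0.3,0.5,0,-0.72,0,0,0, 0.3,0.5,0,-0.72,0,0,0, 0.3,0.5,0,-0.72,0,0,0, 0.3,0.5,0,-0.72,0,0,0]'
python3 -m inch '[0.3,0,0,0,0,1,0, 0.3,0,0,0,0,1,0, 0.3,0,0,0,0,1,0, 0.3,0,0,0,0,1,0, 0.3,0,0,0,0,1,0, 0.3,0,0,0,0,1,0, 0.3,0,0,0,0,1,0, 0.3,0,0,0,0,1,0, 0.3,0,0,0,0,1,0, 0.3,0,0,0,0,1,0]'
python3 need.py 420.4 -145.3 110 0
```

```text
t: 0.93
tool_pos: [258.7, 349.2, 231.0]
orientation: [[0.96, -0.0, 0.28], [-0.28, -0.0, 0.96], [-0.0, -1.0, -0.0]]
contact_force: [1.0, -0.6, 0.4]
finger_gap: 34.2
t: 1.77
tool_pos: [342.0, 99.9, 231.2]
orientation: [[0.96, -0.0, 0.28], [-0.28, 0.0, 0.96], [-0.0, -1.0, 0.0]]
contact_force: [1.3, 0.1, -0.2]
finger_gap: 34.0
t: 2.6
tool_pos: [425.6, -149.3, 231.2]
orientation: [[0.96, 0.0, 0.28], [-0.28, 0.0, 0.96], [0.0, -1.0, 0.0]]
contact_force: [0.2, 0.2, -1.2]
finger_gap: 25.7
t: 3.43
tool_pos: [425.3, -148.0, 231.1]
orientation: [[0.232, -0.0, 0.973], [-0.973, 0.0, 0.232], [-0.0, -1.0, -0.0]]
contact_force: [-0.8, -0.4, 0.0]
finger_gap: 25.5
t 3.43 pos [ 425.3 -148.   231.1] gap 25.5 F [-0.8 -0.4  0. ] jaw az 13.4 fing [-0.  0. -1.]
shift now [-0.124  4.036 -0.137]
turn [ 0.    2.24 -0.  ] shift after turn [-0.089  4.036 -0.164]
```

```bash

python3 -m inch '[0.3,0,0,0,0,0.75,0, 0.3,0,0,0,0,0.75,0, 0.3,0,0,0,0,0.74,0, 0.3,-0.09,0,-0.16,0,0,0, 0.3,0,0.7,0,0,0,0, 0.3,0,0.7,0,0,0,0, 0.3,0,0.7,0,0,0,0, 0.3,0,0.7,0,0,0,0, 0.3,0,0.5,0,0,0,0, 0.3,0,0.5,0,0,0,0]'
python3 -m inch '[0.3,0,0.5,0,0,0,0, 0.3,0,0.5,0,0,0,0, 0.3,0,0.4,0,0,0,0, 0.3,0,0.4,0,0,0,0, 0.3,0,0.35,0,0,0,0, 0.3,0,0.25,0,0,0,0, 0.3,0,0.25,0,0,0,0, 0.3,0,0,0,0,0,0, 0.3,0,0,0,0,0,0, 0.3,0,0,0,0,0,0]'
python3 need.py 420.4 -145.3 45 0
python3 -m inch '[0,0,0,0,0,0,0, 0,0,0,0,0,0,0, 0,0,0,0,0,0,0, 0,0,0,0,0,0,0, 0,0,0,0,0,0,0, 0,0,0,0,0,0,0, 0,0,0,0,0,0,0, 0,0,0,0,0,0,0, 0,0,0,0,0,0,0, 0,0,0,0,0,0,0]'
python3 need.py 420.4 -145.3 45 0
```

```text
t: 4.27
tool_pos: [419.9, -145.0, 116.2]
orientation: [[0.008, -0.001, 1.0], [-1.0, 0.0, 0.008], [-0.0, -1.0, -0.001]]
contact_force: [-0.0, 0.5, -0.8]
finger_gap: 25.9
t: 5.1
tool_pos: [421.0, -145.6, 38.1]
orientation: [[0.005, 0.0, 1.0], [-1.0, -0.0, 0.005], [0.0, -1.0, 0.0]]
contact_force: [0.3, -0.3, -0.1]
finger_gap: 25.4
t 5.10 pos [ 421.  -145.6   38.1] gap 25.4 F [ 0.3 -0.3 -0.1] jaw az 0.3 fing [ 0. -0. -1.]
shift now [-0.009 -0.229 -0.019]
turn [-0.    0.05  0.  ] shift after turn [-0.009 -0.229 -0.019]
t: 5.93
tool_pos: [418.3, -145.3, 37.9]
orientation: [[0.004, -0.003, 1.0], [-1.0, 0.002, 0.004], [-0.002, -1.0, -0.003]]
contact_force: [-9.4, -0.7, 10.1]
finger_gap: 8.3
t 5.93 pos [ 418.3 -145.3   37.9] gap 8.3 F [-9.4 -0.7 10.1] jaw az 0.3 fing [-0.003  0.002 -1.   ]
shift now [-0.    -0.236  0.07 ]
turn [ 0.03  0.04 -0.02] shift after turn [-0.    -0.235  0.071]
```

```bash

python3 -m inch '[0,0,-0.525,0.018,0,0,0, 0,0,-0.522,0.055,0,0,0, 0,0,-0.517,0.091,0,0,0, 0,0,-0.509,0.127,0,0,0, 0,0,-0.499,0.163,0,0,0, 0,0,-0.487,0.197,0,0,0, 0,0,-0.472,0.231,0,0,0, 0,0,-0.454,0.263,0,0,0, 0,0,-0.435,0.294,0,0,0, 0,0,-0.413,0.324,0,0,0]'
python3 need.py 473 -145.3 183 0
python3 - <<'E'
from h import *
p,d=read_camera("scene");cv2.imwrite("pics/s2.png",p[100:400,100:500,::-1])
E
```

```text
t: 6.77
tool_pos: [468.5, -145.2, 182.7]
orientation: [[0.004, -0.01, 1.0], [-1.0, 0.003, 0.004], [-0.003, -1.0, -0.01]]
contact_force: [-17.7, 1.6, 10.6]
finger_gap: 7.9
t 6.77 pos [ 468.5 -145.2  182.7] gap 7.9 F [-17.7   1.6  10.6] jaw az 0.2 fing [-0.01   0.003 -1.   ]
shift now [ 0.003 -0.012  0.151]
turn [ 0.09  0.04 -0.03] shift after turn [ 0.003 -0.011  0.152]
```

View pics/s2.png

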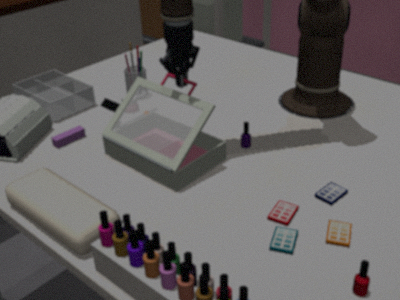

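The scene view shows the lid raised about 40° with the bar in the jaws at about (178,80). I'll carry on, easing x by 3 mm.

```bash

python3 -m inch '[0,0,-0.389,0.292,0,0,0, 0,0,-0.364,0.348,0,0,0, 0,0,-0.337,0.403,0,0,0, 0,0,-0.308,0.425,0,0,0, 0,0,-0.277,0.446,0,0,0, 0,0,-0.245,0.464,0,0,0, 0,0,-0.212,0.48,0,0,0, 0,0,-0.178,0.494,0,0,0, 0,0,-0.143,0.505,0,0,0, 0,0,-0.107,0.514,0,0,0]'
python3 need.py 
python3 -m inch '[0,0,-0.071,0.52,0,0,0, 0,0,-0.035,0.524,0,0,0, 0,0,0.002,0.525,0,0,0, 0,0,0.039,0.523,0,0,0, 0,0,0,0,0,0,0, 0,0,0,0,0,0,0, 0,0,0,0,0,0,0, 0,0,0,0,0,0,0, 0,0,0,0,0,0,0, 0,0,0,0,0,0,0]'
python3 need.py
python3 - <<'E'
from h import *
p,d=read_camera("scene");cv2.imwrite("pics/s3.png",p[100:400,100:500,::-1])
E
```

```text
t: 7.65
tool_pos: [605.0, -145.0, 261.4]
orientation: [[0.005, 0.001, 1.0], [-1.0, 0.0, 0.005], [-0.0, -1.0, 0.001]]
contact_force: [-0.9, -2.2, 1.2]
finger_gap: 8.0
t 7.65 pos [ 605.  -145.   261.4] gap 8.0 F [-0.9 -2.2  1.2] jaw az 0.3 fing [ 0.001  0.    -1.   ]
t: 8.48
tool_pos: [667.2, -144.9, 262.2]
orientation: [[0.004, 0.001, 1.0], [-1.0, -0.001, 0.004], [0.001, -1.0, 0.001]]
contact_force: [0.0, -4.9, 4.2]
finger_gap: 8.3
t 8.48 pos [ 667.2 -144.9  262.2] gap 8.3 F [ 0.  -4.9  4.2] jaw az 0.3 fing [ 0.001 -0.001 -1.   ]
```

View pics/s3.png

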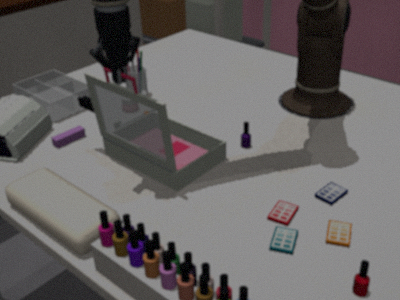

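```bash

python3 -m inch '[0.3,0,0,0,0,0,0, 0.3,0,0,0,0,0,0, 0.3,0,0,0,0,0,0, 0.3,0,0,0,0,0,0, 0.3,0,-0.5,0,0,0,0, 0.3,0,-0.8,0,0,0,0, 0.3,0,-0.9,0,0,0,0, 0.3,0,-0.5,-0.4,0,0,0, 0.3,0,0,-0.8,0,0,0, 0.3,0,0,-0.8,0,0,0]'
python3 -m inch '[0.33,0.68,0,-0.6,0,0.7,0, 0.33,0,0,0,0,1,0, 0.33,0,0,0,0,1,0, 0.33,0,0,0,0,1,0, 0.33,0,0,0,0,1,0, 0.33,0,0,0,0,1,0, 0.33,0,0,0,0,1,0, 0.33,0,0,0,0,1,0, 0.33,0,0,0,0,1,0, 0.33,0,0,0,0,1,0]'
python3 -m inch '[0.33,0,0,0,0,1,0, 0.33,0,0,0,0,1,0, 0.33,0,0,0,0,1,0, 0.33,0,0,0,0,1,0, 0.33,0,0,0,0,1,0, 0.33,0,0,0,0,0.3,0, 0.33,0,0,0,0,0,0, 0.33,0,0,0,0,0,0, 0.33,0,0,0,0,0,0, 0.33,0,0,0,0,0,0]'
python3 need.py 445 -330.2 12 -90
python3 - <<'E'
from h import *
for n in("scene","top"):
    p,d=read_camera(n);cv2.imwrite(f"pics/{n}4.png",p[:,:,::-1])
    try:
        print(n,plane(n,blob(p,(434,265) if n=="top" else (240,211),10,40).mean(0),28))
    except Exception as e: print(e)
g=np.hstack([cv2.resize(cv2.imread("pics/scene4.png")[100:400,100:400],(400,400)),cv2.resize(cv2.imread("pics/top4.png")[150:330,290:470],(400,400))]);cv2.imwrite("pics/c4.png",np.clip(g*1.6,0,255).astype(np.uint8))
E
```

```text
t: 9.37
tool_pos: [607.5, -144.3, 342.9]
orientation: [[0.006, 0.001, 1.0], [-1.0, -0.0, 0.006], [0.0, -1.0, 0.001]]
contact_force: [-0.5, 0.8, 0.3]
finger_gap: 26.1
t: 10.2
tool_pos: [589.7, -164.3, 342.3]
orientation: [[-0.849, -0.0, 0.528], [-0.528, 0.001, -0.849], [-0.0, -1.0, -0.001]]
contact_force: [0.7, 0.8, 0.6]
finger_gap: 28.1
t: 11.03
tool_pos: [589.7, -164.8, 342.6]
orientation: [[-1.0, 0.0, 0.006], [-0.006, 0.0, -1.0], [-0.0, -1.0, -0.0]]
contact_force: [-0.6, -0.4, 0.6]
finger_gap: 28.1
t 11.03 pos [ 589.7 -164.8  342.6] gap 28.1 F [-0.6 -0.4  0.6] jaw az -89.6 fing [ 0.  0. -1.]
shift now [ 4.86  11.016  5.487]
turn [ 0.    0.06 -0.  ] shift after turn [ 4.822 11.019  5.514]
max() iterable argument is empty
top [[ 445.22374007 -330.14915934   28.        ]]
```

View pics/c4.png

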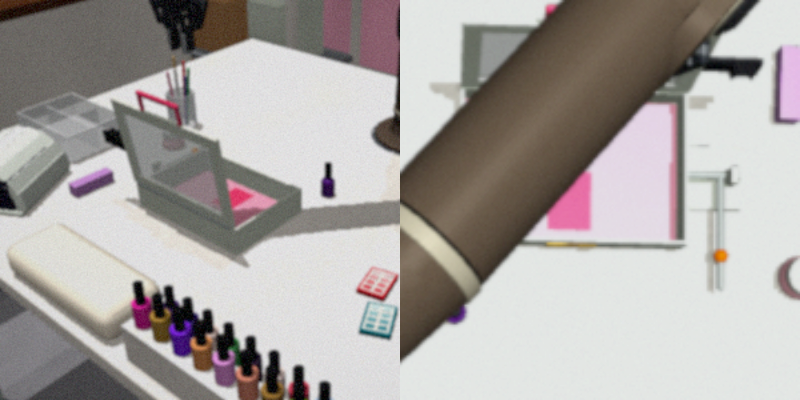

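The view shows the lid staying back by itself and the knob in its place at top-crop (720,256). Next I go down to the knob.

```bash

python3 -m inch '[0.33,0.607,0,0.686,0,0,0, 0.33,0.607,0,0.686,0,0,0, 0.33,0.607,0,0.686,0,0,0, 0.33,0.607,0,0.686,0,0,0, 0.33,0.607,0,0.686,0,0,0, 0.33,0.607,0,0.686,0,0,0, 0.33,0.607,0,0.686,0,0,0, 0.33,0.607,0,0.686,0,0,0, 0.33,0,0.5,0,0,0.06,0, 0.33,0,0.8,0,0,0,0]'
python3 -m inch '[0.33,0,0.9,0,0,0,0, 0.33,0,0.9,0,0,0,0, 0.33,0,0.9,0,0,0,0, 0.33,0,0.9,0,0,0,0, 0.33,0,0.9,0,0,0,0, 0.33,0,0.9,0,0,0,0, 0.33,0,0.9,0,0,0,0, 0.33,0,0.7,0,0,0,0, 0.33,0,0.4,0,0,0,0, 0.33,0,0,0,0,0,0]'
python3 need.py 445.2 -330.2 12 -90
```

```text
t: 11.97
tool_pos: [443.8, -333.2, 305.4]
orientation: [[-1.0, 0.005, -0.005], [0.005, -0.002, -1.0], [-0.005, -1.0, 0.002]]
contact_force: [1.0, 1.1, -1.0]
finger_gap: 28.0
t: 12.8
tool_pos: [443.9, -329.5, 79.6]
orientation: [[-1.0, -0.003, -0.001], [0.001, 0.002, -1.0], [0.003, -1.0, -0.002]]
contact_force: [-0.2, 1.0, -0.3]
finger_gap: 28.1
t 12.80 pos [ 443.9 -329.5   79.6] gap 28.1 F [-0.2  1.  -0.3] jaw az -90.1 fing [-0.003  0.002 -1.   ]
shift now [-0.051  2.252  0.028]
turn [ 0.02 -0.01  0.03] shift after turn [-0.045  2.252  0.024]
```

```bash

python3 -m inch '[0.33,-0.05,0.6,0.03,0,0,0, 0.33,0,0.6,0,0,0,0, 0.33,0,0.6,0,0,0,0, 0.33,0,0.35,0,0,0,0, 0.33,0,0.1,0,0,0,0, 0,0,0,0,0,0,0, 0,0,0,0,0,0,0, 0,0,0,0,0,0,0, 0,0,0,0,0,0,0, 0,0,0,0,0,0,0]'
python3 -m inch '[0,0,0,0,0,0,0, 0,0,0,0,0,0,0, 0,0,0,0,0,0,0, 0,0,0,0,0,0,0, 0,-0.014,-0.308,0,0,0,0, 0,-0.043,-0.305,0,0,0,0, 0,-0.071,-0.3,0,0,0,0, 0,-0.098,-0.292,0,0,0,0, 0,-0.124,-0.282,0,0,0,0, 0,-0.15,-0.269,0,0,0,0]'
python3 need.py
```

```text
t: 13.63
tool_pos: [446.4, -331.9, 14.8]
orientation: [[-1.0, 0.001, -0.001], [0.001, -0.001, -1.0], [-0.001, -1.0, 0.001]]
contact_force: [-1.1, -2.5, -0.4]
finger_gap: 14.7
t: 14.47
tool_pos: [463.4, -331.4, 67.5]
orientation: [[-1.0, 0.003, -0.0], [0.0, -0.001, -1.0], [-0.003, -1.0, 0.001]]
contact_force: [7.8, -5.6, -5.5]
finger_gap: 13.6
t 14.47 pos [ 463.4 -331.4   67.5] gap 13.6 F [ 7.8 -5.6 -5.5] jaw az -90.0 fing [ 0.003 -0.001 -1.   ]
```

```bash

python3 -m inch '[0,-0.174,-0.254,0,0,0,0, 0,-0.197,-0.237,0,0,0,0, 0,-0.218,-0.218,0,0,0,0, 0,-0.237,-0.197,0,0,0,0, 0,-0.254,-0.174,0,0,0,0, 0,-0.269,-0.15,0,0,0,0, 0,-0.282,-0.124,0,0,0,0, 0,-0.292,-0.097,0,0,0,0, 0,-0.3,-0.07,0,0,0,0, 0,-0.305,-0.042,0,0,0,0]'
python3 need.py
python3 -m inch '[0,-0.308,-0.014,0,0,0,0, 0,-0.308,0.015,0,0,0,0, 0,-0.305,0.043,0,0,0,0, 0,-0.3,0.071,0,0,0,0, 0,-0.2,0.07,0,0,0,0, 0,0,0,0,0,0,0, 0,0,0,0,0,0,0, 0,0,0,0,0,0,0, 0,0,0,0,0,0,0, 0,0,0,0,0,0,0]'
python3 need.py
python3 - <<'E'
from h import *
p,d=read_camera("scene");cv2.imwrite("pics/s5.png",cv2.resize(p[100:300,130:380,::-1],(750,600)))
E
```

```text
t: 15.3
tool_pos: [538.0, -331.2, 113.8]
orientation: [[-1.0, 0.0, -0.001], [0.001, 0.0, -1.0], [0.0, -1.0, -0.0]]
contact_force: [-0.6, -0.1, 0.7]
finger_gap: 0.1
t 15.30 pos [ 538.  -331.2  113.8] gap 0.1 F [-0.6 -0.1  0.7] jaw az -90.1 fing [ 0.  0. -1.]
t: 16.13
tool_pos: [579.4, -331.6, 108.2]
orientation: [[-1.0, 0.0, -0.002], [0.002, 0.0, -1.0], [-0.0, -1.0, -0.0]]
contact_force: [1.0, 0.0, -0.0]
finger_gap: -0.1
t 16.13 pos [ 579.4 -331.6  108.2] gap -0.1 F [ 1.  0. -0.] jaw az -90.1 fing [ 0.  0. -1.]
```

View pics/s5.png

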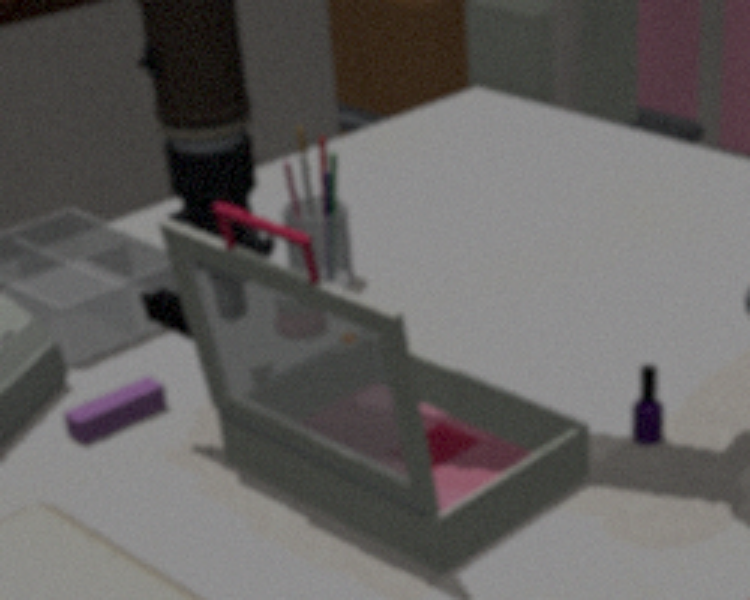

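The knob slipped out, because the ball sat near the pad tips, and the rod fell back to stowed (orange at (348,338)). I'll retry with a deeper grasp.

```bash

python3 -m inch '[0.33,0.2,-0.6,0,0,0,0, 0.33,0.6,-0.4,-0.05,0,0,0, 0.33,0.7,0,0,0,0,0, 0.33,0.7,0,0,0,0,0, 0.33,0.7,0,0,0,0,0, 0.33,0.7,0,0,0,0,0, 0.33,0.6,0,0,0,0,0, 0.33,0.27,0,0,0,0,0, 0.33,0,0,0,0,0,0, 0.33,0,0,0,0,0,0]'
python3 need.py 445.2 -330.5 6.5 -90
python3 - <<'E'
from h import *
p,d=read_camera("top");cv2.imwrite("pics/t6.png",cv2.resize(p[180:320,360:500,::-1],(560,560)))
E
```

```text
t: 17.02
tool_pos: [446.5, -329.6, 138.4]
orientation: [[-1.0, 0.001, -0.001], [0.001, 0.0, -1.0], [-0.001, -1.0, -0.0]]
contact_force: [0.6, 0.2, 0.2]
finger_gap: 28.0
t 17.02 pos [ 446.5 -329.6  138.4] gap 28.0 F [0.6 0.2 0.2] jaw az -90.1 fing [ 0.001  0.    -1.   ]
shift now [0.05  4.395 0.029]
turn [ 0.   -0.01 -0.01] shift after turn [0.045 4.395 0.028]
```

View pics/t6.png

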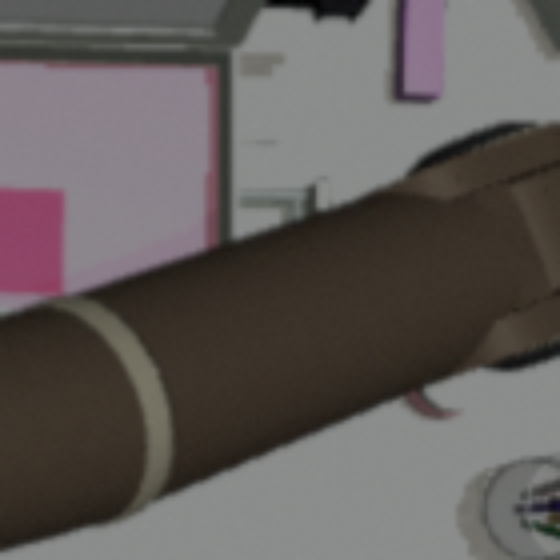

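The arm hides the knob here. The rod hangs freely from its pivot, so it's stowed in the same place.

```bash

python3 -m inch '[0.33,0.05,0.6,0.03,0,0,0, 0.33,0,0.8,0,0,0,0, 0.33,0,0.8,0,0,0,0, 0.33,0,0.7,0,0,0,0, 0.33,0,0.6,0,0,0,0, 0.33,0,0.4,0,0,0,0, 0.33,0,0.3,0,0,0,0, 0.33,0,0.2,0,0,0,0, 0.33,0,0,0,0,0,0, 0,0,0,0,0,0,0]'
python3 need.py 445.2 -330.5 6.5
python3 -m inch '[0,0,0,0,0,0,0, 0,0,0,0,0,0,0, 0,0,0,0,0,0,0, 0,0,0,0,0,0,0, 0,0,0,0,0,0,0, 0,0,0,0,0,0,0, 0,0,0,0,0,0,0, 0,0,0,0,0,0,0, 0,0,0,0,0,0,0, 0,0,0,0,0,0,0]'
```

```text
t: 17.9
tool_pos: [444.9, -331.8, 6.4]
orientation: [[-1.0, 0.001, -0.001], [0.001, -0.002, -1.0], [-0.001, -1.0, 0.002]]
contact_force: [-0.1, -2.8, 0.6]
finger_gap: 17.7
t 17.90 pos [ 444.9 -331.8    6.4] gap 17.7 F [-0.1 -2.8  0.6] jaw az -90.1 fing [ 0.001 -0.002 -1.   ]
shift now [-0.011 -0.004 -0.042]
t: 18.73
tool_pos: [444.9, -331.8, 6.6]
orientation: [[-1.0, 0.001, -0.001], [0.001, -0.002, -1.0], [-0.001, -1.0, 0.002]]
contact_force: [0.6, -5.2, -0.3]
finger_gap: 15.2
```

```bash

python3 -m inch '[0,-0.014,-0.308,0.03,0,0,0, 0,-0.043,-0.305,0,0,0,0, 0,-0.071,-0.3,0,0,0,0, 0,-0.098,-0.292,0,0,0,0, 0,-0.124,-0.282,0,0,0,0, 0,-0.15,-0.269,0,0,0,0, 0,-0.174,-0.254,0,0,0,0, 0,-0.197,-0.237,0,0,0,0, 0,-0.218,-0.218,0,0,0,0, 0,-0.237,-0.197,0,0,0,0]'
python3 -m inch '[0,-0.254,-0.174,0,0,0,0, 0,-0.269,-0.15,0,0,0,0, 0,-0.282,-0.124,0,0,0,0, 0,-0.292,-0.097,0,0,0,0, 0,-0.3,-0.07,0,0,0,0, 0,-0.305,-0.042,0,0,0,0, 0,-0.308,-0.014,0,0,0,0, 0,-0.308,0.015,0,0,0,0, 0,-0.305,0.043,0,0,0,0, 0,-0.3,0.071,0,0,0,0]'
```

```text
t: 19.57
tool_pos: [487.4, -331.2, 86.9]
orientation: [[-1.0, 0.005, 0.0], [-0.0, -0.001, -1.0], [-0.005, -1.0, 0.001]]
contact_force: [0.7, -0.0, 0.3]
finger_gap: 0.6
t: 20.4
tool_pos: [572.6, -331.6, 101.9]
orientation: [[-1.0, -0.0, -0.001], [0.001, 0.0, -1.0], [0.0, -1.0, -0.0]]
contact_force: [0.6, 0.8, -0.1]
finger_gap: -0.1
```

It slipped again. I'll go back and lift in small monitored steps.

```bash

python3 -m inch '[0.33,0.2,-0.6,0,0,0,0, 0.33,0.6,-0.6,0.05,0,0,0, 0.33,0.7,0,0,0,0,0, 0.33,0.7,0,0,0,0,0, 0.33,0.7,0,0,0,0,0, 0.33,0.7,0,0,0,0,0, 0.33,0.6,0,0,0,0,0, 0.33,0.12,0,0,0,0,0, 0.33,0,0.5,0,0,0,0, 0.33,0,0.8,0,0,0,0]'
python3 -m inch '[0.33,0,0.7,0,0,0,0, 0.33,0,0.7,0,0,0,0, 0.33,0,0.6,0,0,0,0, 0.33,0,0.5,0,0,0,0, 0.33,0,0.3,0,0,0,0, 0.33,0,0.2,0,0,0,0, 0.33,0,0,0,0,0,0, 0.33,0,0,0,0,0,0, 0.33,0,0,0,0,0,0, 0.33,0,0,0,0,0,0]'
python3 need.py 445.2 -333 6.5 -90
```

```text
t: 21.23
tool_pos: [444.1, -334.1, 100.5]
orientation: [[-1.0, 0.004, -0.001], [0.001, -0.002, -1.0], [-0.004, -1.0, 0.002]]
contact_force: [0.5, 0.7, -0.3]
finger_gap: 28.4
t: 22.07
tool_pos: [442.6, -333.3, 9.9]
orientation: [[-1.0, 0.001, -0.001], [0.001, -0.0, -1.0], [-0.001, -1.0, 0.0]]
contact_force: [0.1, -0.7, 0.4]
finger_gap: 28.6
t 22.07 pos [ 442.6 -333.3    9.9] gap 28.6 F [ 0.1 -0.7  0.4] jaw az -90.1 fing [ 0.001 -0.    -1.   ]
shift now [-0.087  0.114 -0.01 ]
turn [-0.   -0.01 -0.01] shift after turn [-0.087  0.114 -0.01 ]
```

```bash

python3 - <<'E'
from h import *
im=cv2.imread("pics/s5.png")[:,:,::-1].copy()
v=cv2.cvtColor(im[310:360,320:380],cv2.COLOR_RGB2HSV).astype(int)
m=(v[...,1]>110)&(v[...,0]<20)&(v[...,0]>5);ys,xs=np.nonzero(m);print(len(xs))
c=np.array([xs.mean()+320+.5,ys.mean()+310+.5])/3-.5+[130,100];print(c,plane("scene",c,28),pix("scene",[445.2,-330.2,28]))
o1,d1=ray("scene",c);o2,d2=ray("top",[[433.89,264.65]])
A=np.c_[d1[0],-d2[0]];t=np.linalg.lstsq(A,o2-o1,rcond=None)[0];print(o1+t[0]*d1[0],o2+t[1]*d2[0])
E
python3 -m inch '[0,-0.08,0.05,0,0,0,0, 0,0,0,0,0,0,0, 0,0,0,0,0,0,0, 0,0,0,0,0,0,0, 0,0,0,0,0,0,0, 0,0,0,0,0,0,0, 0,0,0,0,0,0,0, 0,0,0,0,0,0,0, 0,0,0,0,0,0,0, 0,0,0,0,0,0,0]'
python3 -m inch '[0,0,-0.15,0,0,0,0, 0,-0.01,-0.15,0,0,0,0, 0,-0.01,-0.15,0,0,0,0, 0,-0.01,-0.15,0,0,0,0, 0,0,0,0,0,0,0, 0,0,0,0,0,0,0, 0,0,0,0,0,0,0, 0,0,0,0,0,0,0, 0,0,0,0,0,0,0, 0,0,0,0,0,0,0]'
```

```text
0
[nan nan] [[nan nan nan]] [[246.01501188 213.52661256]]
 ** On entry to DLASCL parameter number  4 had an illegal value
 ** On entry to DLASCL parameter number  4 had an illegal value
 ** On entry to DLASCL parameter number  4 had an illegal value
 ** On entry to DLASCL parameter number  4 had an illegal value
 ** On entry to DLASCL parameter number  5 had an illegal value
 ** On entry to DLASCL parameter number  4 had an illegal value
t: 22.9
tool_pos: [444.6, -332.2, 8.3]
orientation: [[-1.0, 0.0, -0.001], [0.001, 0.002, -1.0], [-0.0, -1.0, -0.002]]
contact_force: [-3.3, 4.1, 7.0]
finger_gap: 15.0
t: 23.73
tool_pos: [446.2, -332.2, 25.5]
orientation: [[-1.0, 0.001, 0.0], [-0.0, 0.001, -1.0], [-0.001, -1.0, -0.001]]
contact_force: [3.5, 3.5, -2.7]
finger_gap: 14.9<stdin>:5: RuntimeWarning: Mean of empty slice.
  ret = ret.dtype.type(ret / rcount)
Traceback (most recent call last):
numpy.linalg.LinAlgError: SVD did not converge in Linear Least Squares
```

```bash

python3 -m inch '[0,-0.07,-0.22,0,0,0,0, 0,-0.08,-0.22,0,0,0,0, 0,-0.09,-0.22,0,0,0,0, 0,-0.1,-0.22,0,0,0,0, 0,0,0,0,0,0,0, 0,0,0,0,0,0,0, 0,0,0,0,0,0,0, 0,0,0,0,0,0,0, 0,0,0,0,0,0,0, 0,0,0,0,0,0,0]'
```

```text
t: 24.57
tool_pos: [455.0, -332.4, 52.3]
orientation: [[-1.0, -0.001, -0.002], [0.002, 0.002, -1.0], [0.001, -1.0, -0.002]]
contact_force: [-0.5, 5.8, 1.1]
finger_gap: 14.2
```

```bash

python3 -m inch '[0,-0.181,-0.319,-0.03,0,0,0, 0,-0.215,-0.298,0,0,0,0, 0,-0.246,-0.272,0,0,0,0, 0,-0.275,-0.244,0,0,0,0, 0,-0.3,-0.212,0,0,0,0, 0,-0.321,-0.178,0,0,0,0, 0,-0.339,-0.142,0,0,0,0, 0,-0.352,-0.103,0,0,0,0, 0,-0.361,-0.064,0,0,0,0, 0,-0.366,-0.024,0,0,0,0]'
python3 -m inch '[0,-0.36,0.02,0,0,0,0, 0,-0.36,0.06,0,0,0,0, 0,-0.35,0.1,0,0,0,0, 0,0,0,0,0,0,0, 0,0,0,0,0,0,0, 0,0,0,0,0,0,0, 0,0,0,0,0,0,0, 0,0,0,0,0,0,0, 0,0,0,0,0,0,0, 0,0,0,0,0,0,0]'
```

```text
t: 25.4
tool_pos: [545.0, -333.1, 108.6]
orientation: [[-1.0, 0.0, -0.002], [0.002, -0.001, -1.0], [-0.0, -1.0, 0.001]]
contact_force: [-0.8, 0.0, -0.1]
finger_gap: -0.0
t: 26.23
tool_pos: [576.2, -332.3, 102.5]
orientation: [[-1.0, 0.0, -0.001], [0.001, 0.0, -1.0], [-0.0, -1.0, -0.0]]
contact_force: [-0.3, -0.5, 0.2]
finger_gap: 0.1
```

It creeps out of the pinch again, because a ball between flat pads gives only a point contact. I'll grip the cylindrical shaft about 73 mm from the pivot instead, which gives a line contact. First I check where the rod lies.

```bash

python3 -m inch '[0.33,0.2,-0.6,0,0,0,0, 0.33,0.4,-0.6,0,0,0,0, 0.33,0.6,0,0,0,0,0, 0.33,0.6,0,0,0,0,0, 0.33,0.6,0,0,0,0,0, 0.33,0.6,0,0,0,0,0, 0.33,0.47,0,0,0,0,0, 0.33,0,0,0,0,0,0, 0.33,0,0,0,0,0,0, 0.33,0,0,0,0,0,0]'
python3 need.py 472 -332 8 -90
python3 - <<'E'
from h import *
p,d=read_camera("scene");cv2.imwrite("pics/s7.png",cv2.resize(np.clip(p[150:270,180:330,::-1]*1.7,0,255).astype(np.uint8),(750,600),interpolation=cv2.INTER_CUBIC))
E
```

```text
t: 27.07
tool_pos: [473.4, -331.9, 138.5]
orientation: [[-1.0, 0.001, -0.0], [0.0, 0.0, -1.0], [-0.001, -1.0, -0.0]]
contact_force: [-0.1, 0.3, 0.7]
finger_gap: 28.5
t 27.07 pos [ 473.4 -331.9  138.5] gap 28.5 F [-0.1  0.3  0.7] jaw az -90.0 fing [ 0.001  0.    -1.   ]
shift now [4.900e-02 4.351e+00 2.000e-03]
turn [ 0.   -0.   -0.01] shift after turn [4.500e-02 4.351e+00 2.000e-03]
```

View pics/s7.png

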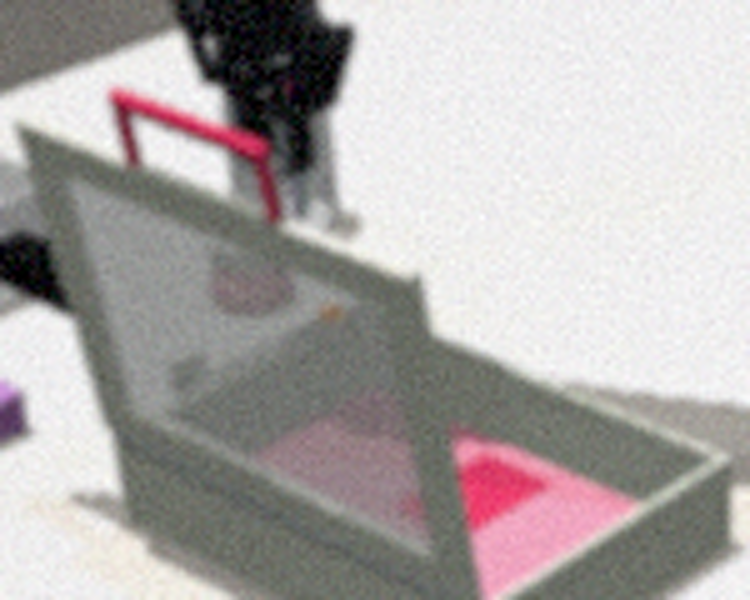

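The knob shows through the lid at (331,313), which is (246,213) at full size. So it's stowed, and I'll grip the shaft.

```bash

python3 -m inch '[0.33,0.05,0.6,0,0,0,0, 0.33,0,0.8,0,0,0,0, 0.33,0,0.8,0,0,0,0, 0.33,0,0.7,0,0,0,0, 0.33,0,0.6,0,0,0,0, 0.33,0,0.4,0,0,0,0, 0.33,0,0.25,0,0,0,0, 0.33,0,0.2,0,0,0,0, 0.33,0,0,0,0,0,0, 0,0,0,0,0,0,0]'
python3 -m inch '[0,0,0,0,0,0,0, 0,0,0,0,0,0,0, 0,0,0,0,0,0,0, 0,0,0,0,0,0,0, 0,0,0,0,0,0,0, 0,0,0,0,0,0,0, 0,-0.01,-0.12,0,0,0,0, 0,-0.01,-0.12,0,0,0,0, 0,-0.01,-0.12,0,0,0,0, 0,-0.01,-0.12,0,0,0,0]'
python3 need.py
```

```text
t: 27.95
tool_pos: [471.1, -332.5, 8.3]
orientation: [[-1.0, 0.001, -0.001], [0.001, -0.0, -1.0], [-0.001, -1.0, 0.0]]
contact_force: [0.5, -0.9, -1.0]
finger_gap: 17.6
t: 28.78
tool_pos: [472.3, -331.9, 22.2]
orientation: [[-1.0, -0.0, -0.001], [0.001, -0.0, -1.0], [0.0, -1.0, 0.0]]
contact_force: [4.2, -0.7, -8.4]
finger_gap: 5.7
t 28.78 pos [ 472.3 -331.9   22.2] gap 5.7 F [ 4.2 -0.7 -8.4] jaw az -90.0 fing [-0. -0. -1.]
```

```bash

python3 -m inch '[0,-0.058,-0.236,0,0,0,0, 0,-0.081,-0.229,0,0,0,0, 0,-0.104,-0.22,0,0,0,0, 0,-0.125,-0.208,0,0,0,0, 0,-0.145,-0.195,0,0,0,0, 0,-0.164,-0.179,0,0,0,0, 0,-0.181,-0.162,0,0,0,0, 0,-0.196,-0.143,0,0,0,0, 0,-0.21,-0.123,0,0,0,0, 0,-0.221,-0.102,0,0,0,0]'
python3 -m inch '[0,-0.23,-0.079,0,0,0,0, 0,-0.236,-0.056,0,0,0,0, 0,-0.241,-0.032,0,0,0,0, 0,-0.243,-0.008,0,0,0,0, 0,-0.243,0.017,0,0,0,0, 0,-0.24,0.041,0,0,0,0, 0,-0.234,0.065,0,0,0,0, 0,0,0,0,0,0,0, 0,0,0,0,0,0,0, 0,0,0,0,0,0,0]'
python3 need.py
python3 - <<'E'
from h import *
p,d=read_camera("scene");cv2.imwrite("pics/s8.png",cv2.resize(np.clip(p[150:270,180:330,::-1]*1.7,0,255).astype(np.uint8),(750,600),interpolation=cv2.INTER_CUBIC))
E
```

```text
t: 29.62
tool_pos: [518.7, -332.0, 76.4]
orientation: [[-1.0, 0.002, -0.001], [0.001, -0.001, -1.0], [-0.002, -1.0, 0.001]]
contact_force: [7.9, -3.2, -13.0]
finger_gap: 2.2
t: 30.45
tool_pos: [566.0, -332.5, 77.6]
orientation: [[-1.0, -0.001, -0.002], [0.002, -0.0, -1.0], [0.001, -1.0, 0.0]]
contact_force: [-0.3, 0.1, -0.3]
finger_gap: 0.0
t 30.45 pos [ 566.  -332.5   77.6] gap 0.0 F [-0.3  0.1 -0.3] jaw az -90.1 fing [-0.001 -0.    -1.   ]
```

```bash

python3 -m inch '[0.33,0,-0.8,0,0,0,0, 0.33,0.4,-0.8,0,0,0,0, 0.33,0.6,0,0,0,0,0, 0.33,0.6,0,0,0,0,0, 0.33,0.6,0,0,0,0,0, 0.33,0.6,0,0,0,0,0, 0.33,0.6,0,0,0,0,0, 0.33,0.4,0,0,0,0,0, 0.33,0.23,0.7,0,0,0,0, 0.33,0,0.7,0,0,0,0]'
python3 -m inch '[0.33,0,0.7,0,0,0,0, 0.33,0,0.6,0,0,0,0, 0.33,0,0.5,0,0,0,0, 0.33,0,0.3,0,0,0,0, 0.33,0,0.2,0,0,0,0, 0.33,0,0.1,0,0,0,0, 0.33,0,0,0,0,0,0, 0.33,0,0,0,0,0,0, 0.33,0,0,0,0,0,0, 0.33,0,0,0,0,0,0]'
python3 need.py 445.2 -332 8 -90
python3 - <<'E'
from h import *
p,d=read_camera("scene");v=cv2.cvtColor(p,cv2.COLOR_RGB2HSV).astype(int)[200:226,232:260]
print(*(np.round(cv2.imread(f)[:,:,::-1][200:226,232:260].reshape(-1,3).max(0)) for f in("pics/scene4.png",)))
m=(p[200:226,232:260].astype(int)@[1,0,-1])
ys,xs=np.nonzero(m>25);print(len(xs),xs.mean()+232,ys.mean()+200)
q,_=read_camera("scene");cv2.imwrite("pics/s9.png",cv2.resize(np.clip(q[160:250,190:290,::-1]*1.8,0,255).astype(np.uint8),(600,540)))
E
```

```text
t: 31.33
tool_pos: [444.6, -332.8, 84.4]
orientation: [[-1.0, 0.002, -0.003], [0.003, -0.001, -1.0], [-0.002, -1.0, 0.001]]
contact_force: [0.6, 0.3, -0.3]
finger_gap: 28.3
t: 32.17
tool_pos: [446.0, -332.4, 12.4]
orientation: [[-1.0, 0.001, -0.001], [0.001, -0.0, -1.0], [-0.001, -1.0, 0.0]]
contact_force: [0.2, -0.6, 0.2]
finger_gap: 28.3
t 32.17 pos [ 446.  -332.4   12.4] gap 28.3 F [ 0.2 -0.6  0.2] jaw az -90.1 fing [ 0.001 -0.    -1.   ]
shift now [ 0.028  0.145 -0.012]
turn [-0.   -0.01 -0.01] shift after turn [ 0.027  0.145 -0.012]
[144 144 142]
0 nan nan<stdin>:5: RuntimeWarning: Mean of empty slice.
  ret = ret.dtype.type(ret / rcount)
```

View pics/s9.png

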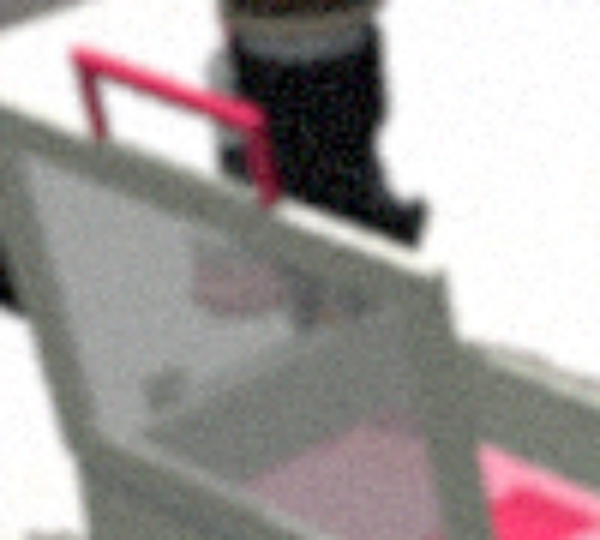

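Fingers straddle the knob (orange at (325,312)). Next is a force-guided lift in small steps.

```bash

python3 -m inch '[0,0.02,0.08,0,0,0,0, 0,0,0,0,0,0,0, 0,0,0,0,0,0,0, 0,0,0,0,0,0,0, 0,0,0,0,0,0,0, 0,0,0,0,0,0,0, 0,-0.01,-0.2,0,0,0,0, 0,-0.02,-0.2,0,0,0,0, 0,-0.04,-0.2,0,0,0,0, 0,0,0,0,0,0,0]'
python3 -m inch '[0,-0.06,-0.2,0,0,0,0, 0,-0.08,-0.2,0,0,0,0, 0,-0.09,-0.19,0,0,0,0, 0,-0.1,-0.18,0,0,0,0, 0,-0.11,-0.17,0,0,0,0, 0,0,0,0,0,0,0, 0,0,0,0,0,0,0, 0,0,0,0,0,0,0, 0,0,0,0,0,0,0, 0,0,0,0,0,0,0]'
python3 need.py
```

```text
t: 33.1
tool_pos: [447.2, -332.0, 28.2]
orientation: [[-1.0, 0.0, -0.001], [0.001, 0.0, -1.0], [-0.0, -1.0, -0.0]]
contact_force: [-0.2, 0.4, -2.4]
finger_gap: 14.7
t: 33.93
tool_pos: [460.2, -332.2, 55.7]
orientation: [[-1.0, -0.0, -0.001], [0.001, -0.0, -1.0], [0.0, -1.0, 0.0]]
contact_force: [0.6, -0.0, 0.6]
finger_gap: -0.2
t 33.93 pos [ 460.2 -332.2   55.7] gap -0.2 F [ 0.6 -0.   0.6] jaw az -90.1 fing [-0. -0. -1.]
```

Pinching fails because the rod turns inside the pads and slides off. I'll switch to a positive push: shut fingers pitched 45° forward go under the rod between knob and tip, and lift it over the top.

```bash

python3 -m inch '[0,0,-0.8,0,0,0,0, 0,0,-0.8,0,0,0,0, 0,0.5,-0.8,0,0,0,0, 0,0.8,-0.4,0,0,0,0, 0,0.8,0,0,0,0,0, 0,0.8,0,0,0,0,0, 0,0.6,0,0,0,0,0, 0,0,0,0,0,0,0, 0,0,0,0,0,0,0, 0,0,0,0,0,0,0]'
python3 -m inch '[0,0,0,0,0,0,0.75, 0,0,0,0,0,0,0.75, 0,0,0,0,0,0,0.75, 0,0,0,0,0,0,0.75, 0,0,0,0,0,0,0.75, 0,0,0,0,0,0,0.75, 0,0,0,0,0,0,0.75, 0,0,0,0,0,0,0.75, 0,0,0,0,0,0,0.75, 0,0,0,0,0,0,0.75]'
python3 need.py 395 -332 12 -90 45
python3 - <<'E'
from h import *
print(np.round(state()['qpos'],2))
p,d=read_camera("top");k=blob(p,(434,265),10,40).mean(0);print(k,plane("top",k,28))
E
```

```text
t: 34.77
tool_pos: [355.9, -332.1, 139.6]
orientation: [[-1.0, 0.001, -0.001], [0.001, 0.0, -1.0], [-0.001, -1.0, -0.0]]
contact_force: [0.4, -0.1, 0.0]
finger_gap: -0.1
t: 35.6
tool_pos: [351.3, -332.2, 124.5]
orientation: [[-0.877, 0.48, 0.002], [0.01, 0.022, -1.0], [-0.48, -0.877, -0.024]]
contact_force: [0.1, 0.1, -0.6]
finger_gap: 0.1
t 35.60 pos [ 351.3 -332.2  124.5] gap 0.1 F [ 0.1  0.1 -0.6] jaw az -89.9 fing [ 0.48   0.022 -0.877]
shift now [0.523 3.986 0.084]
turn [ 0.19 -0.12  2.72] shift after turn [ 1.621  3.68  -0.008]
[ 0.76  0.23  0.22  2.31 -1.02  0.56  0.27]
[433.88224638 264.65942029] [[ 445.19770518 -330.20667543   28.        ]]
```

The 45° pitch isn't reachable (it stops at 29° on joint 5), and the rod is still stowed. New plan: pinch the shaft between knob and tip, R=121, and turn the tool along with the rod (+24° to −30° pitch) so little spin is left inside the pinch. I'll compute that path.

```bash
cat > path.py <<'E'
from h import *
P=np.array([543.5,-332,28]);r=121;g=18
def pose(a,ph):
    y=np.array([np.sin(ph),0,-np.cos(ph)]);z=np.array([0,-1,0.]);T=np.c_[np.cross(y,z),y,z]
    return T,P+r*np.array([-np.cos(a),0,np.sin(a)])+g*y
A=np.linspace(0,1.75,24);F=np.radians(24+(-30-24)*A/1.75)
if __name__=="__main__":
    T,p=pose(A[0],F[0]);print('start',p)
    for k in range(23):
        T,p=pose(A[k],F[k]);U,q=pose(A[k+1],F[k+1])
        print((T.T@(q-p)/30).round(2)[[0,1]],(np.degrees(R.from_matrix(T.T@U).as_rotvec())/6).round(2)[2],q.round(0))
E
python3 path.py; python3 need.py 429.8 -332 60 -90 24
```

```text
start [ 429.82125958 -332.           11.55618176]
[-0.11 -0.28] -0.39 [ 429. -332.   20.]
[-0.12 -0.27] -0.39 [ 430. -332.   29.]
[-0.13 -0.27] -0.39 [ 431. -332.   38.]
[-0.14 -0.26] -0.39 [ 433. -332.   47.]
[-0.15 -0.25] -0.39 [ 435. -332.   55.]
[-0.16 -0.25] -0.39 [ 438. -332.   64.]
[-0.17 -0.24] -0.39 [ 442. -332.   72.]
[-0.17 -0.23] -0.39 [ 446. -332.   79.]
[-0.18 -0.23] -0.39 [ 451. -332.   87.]
[-0.19 -0.22] -0.39 [ 456. -332.   93.]
[-0.2  -0.21] -0.39 [ 462. -332.  100.]
[-0.2 -0.2] -0.39 [ 468. -332.  106.]
[-0.21 -0.2 ] -0.39 [ 475. -332.  111.]
[-0.22 -0.19] -0.39 [ 482. -332.  116.]
[-0.22 -0.18] -0.39 [ 490. -332.  120.]
[-0.23 -0.17] -0.39 [ 497. -332.  124.]
[-0.24 -0.16] -0.39 [ 505. -332.  127.]
[-0.24 -0.15] -0.39 [ 514. -332.  129.]
[-0.25 -0.14] -0.39 [ 522. -332.  131.]
[-0.25 -0.13] -0.39 [ 531. -332.  132.]
[-0.26 -0.12] -0.39 [ 539. -332.  133.]
[-0.26 -0.11] -0.39 [ 548. -332.  132.]
[-0.26 -0.1 ] -0.39 [ 556. -332.  131.]
t 35.65 pos [ 349.6 -332.7  123.8] gap 0.3 F [-0.3  0.7 -1. ] jaw az -90.1 fing [ 0.481  0.022 -0.876]
shift now [-1.321  3.15   0.026]
turn [ 0.21 -0.12 -0.79] shift after turn [-1.577  3.03  -0.024]
```

```bash

python3 -m inch '[0.33,0,0,0,0.21,-0.12,-0.79, 0.33,-0.3,0.5,0,0,0,0, 0.33,-0.32,0.6,0,0,0,0, 0.33,-0.32,0.6,0,0,0,0, 0.33,-0.32,0.6,0,0,0,0, 0.33,-0.32,0.5,0,0,0,0, 0.33,0,0.23,0,0,0,0, 0.33,0,0,0,0,0,0, 0.33,0,0,0,0,0,0, 0.33,0,0,0,0,0,0]'
python3 need.py 429.8 -332 11.5 -90 24
```

```text
t: 36.48
tool_pos: [431.0, -331.1, 61.2]
orientation: [[-0.909, 0.417, 0.003], [-0.001, 0.005, -1.0], [-0.417, -0.909, -0.005]]
contact_force: [0.2, -0.4, 0.9]
finger_gap: 27.9
t 36.48 pos [ 431.  -331.1   61.2] gap 27.9 F [ 0.2 -0.4  0.9] jaw az -89.8 fing [ 0.417  0.005 -0.909]
shift now [0.725 1.488 0.038]
turn [ 0.05  0.01 -0.1 ] shift after turn [0.709 1.496 0.03 ]
```

Now I go straight down, grip, and run the arc.

```bash

python3 -m inch '[0.33,0.2,0.4,0.04,0,0,0, 0.33,0.2,0.4,0,0,0,0, 0.33,0.2,0.4,0,0,0,0, 0.33,0.12,0.29,0,0,0,0, 0,0,0,0,0,0,0, 0,0,0,0,0,0,0, 0,0,0,0,0,0,0, 0,0,0,0,0,0,0, 0,0,0,0,0,0,0, 0,0,0,0,0,0,0]'
python3 need.py
python3 -m inch '[0,-0.11,-0.28,0,0,0,-0.39, 0,-0.12,-0.27,0,0,0,-0.39, 0,-0.13,-0.27,0,0,0,-0.39, 0,-0.14,-0.26,0,0,0,-0.39, 0,-0.15,-0.25,0,0,0,-0.39, 0,-0.16,-0.25,0,0,0,-0.39, 0,-0.17,-0.24,0,0,0,-0.39, 0,-0.17,-0.23,0,0,0,-0.39, 0,-0.18,-0.23,0,0,0,-0.39, 0,-0.19,-0.22,0,0,0,-0.39]'
python3 need.py 456 -332 93.5 -90 0.5
```

```text
t: 37.32
tool_pos: [429.4, -332.0, 11.7]
orientation: [[-0.909, 0.416, 0.003], [-0.001, 0.005, -1.0], [-0.416, -0.909, -0.004]]
contact_force: [-5.5, 0.6, -0.2]
finger_gap: 5.6
t 37.32 pos [ 429.4 -332.    11.7] gap 5.6 F [-5.5  0.6 -0.2] jaw az -89.8 fing [ 0.416  0.005 -0.909]
t: 38.15
tool_pos: [452.4, -332.0, 93.3]
orientation: [[-1.0, 0.021, 0.003], [-0.003, 0.005, -1.0], [-0.021, -1.0, -0.005]]
contact_force: [-13.6, 0.3, 9.0]
finger_gap: 5.6
t 38.15 pos [ 452.4 -332.    93.3] gap 5.6 F [-13.6   0.3   9. ] jaw az -89.8 fing [ 0.021  0.005 -1.   ]
shift now [-0.121 -0.004  0.002]
turn [ 0.05  0.03 -0.12] shift after turn [-0.121 -0.006  0.001]
```

Solid grip at 5.6 mm. The force is radial outward, so I ease out about 3 mm and go on.

```bash

python3 -m inch '[0,-0.14,-0.24,0,0,0,-0.39, 0,-0.16,-0.23,0,0,0,-0.39, 0,-0.21,-0.21,0,0,0,-0.39, 0,-0.22,-0.2,0,0,0,-0.39, 0,-0.22,-0.19,0,0,0,-0.39, 0,-0.23,-0.18,0,0,0,-0.39, 0,-0.24,-0.17,0,0,0,-0.39, 0,-0.24,-0.16,0,0,0,-0.39, 0,-0.25,-0.14,0,0,0,-0.39, 0,-0.25,-0.13,0,0,0,-0.39]'
python3 need.py 531 -332 132 -90 -23
```

```text
t: 38.98
tool_pos: [526.3, -331.6, 136.3]
orientation: [[-0.927, -0.374, 0.004], [-0.005, 0.002, -1.0], [0.374, -0.927, -0.004]]
contact_force: [-1.0, -1.4, -5.2]
finger_gap: 5.4
t 38.98 pos [ 526.3 -331.6  136.3] gap 5.4 F [-1.  -1.4 -5.2] jaw az -89.8 fing [-0.374  0.002 -0.927]
shift now [-0.198  0.075  0.015]
turn [ 0.02  0.05 -0.17] shift after turn [-0.199  0.072  0.014]
```

```bash

python3 -m inch '[0,-0.26,-0.1,0,0,0,-0.39, 0,-0.26,-0.09,0,0,0,-0.39, 0,-0.26,-0.08,0,0,0,-0.3, 0,-0.26,-0.07,0,0,0,-0.2, 0,0,0,0,0,0,0, 0,0,0,0,0,0,0, 0,0,0,0,0,0,0, 0,0,0,0,0,0,0, 0,0,0,0,0,0,0, 0,0,0,0,0,0,0]'
python3 need.py
python3 - <<'E'
from h import *
p,d=read_camera("scene");q,_=read_camera("top");cv2.imwrite("pics/c10.png",np.clip(np.hstack([cv2.resize(p[130:250,180:330],(500,400)),cv2.resize(q[170:270,390:465],(300,400))])[:,:,::-1]*1.8,0,255).astype(np.uint8))
E
```

```text
t: 39.82
tool_pos: [558.2, -332.1, 132.4]
orientation: [[-0.871, -0.492, 0.003], [-0.005, 0.003, -1.0], [0.492, -0.871, -0.005]]
contact_force: [0.7, 0.4, -0.1]
finger_gap: 0.3
t 39.82 pos [ 558.2 -332.1  132.4] gap 0.3 F [ 0.7  0.4 -0.1] jaw az -89.8 fing [-0.492  0.003 -0.871]
```

View pics/c10.png

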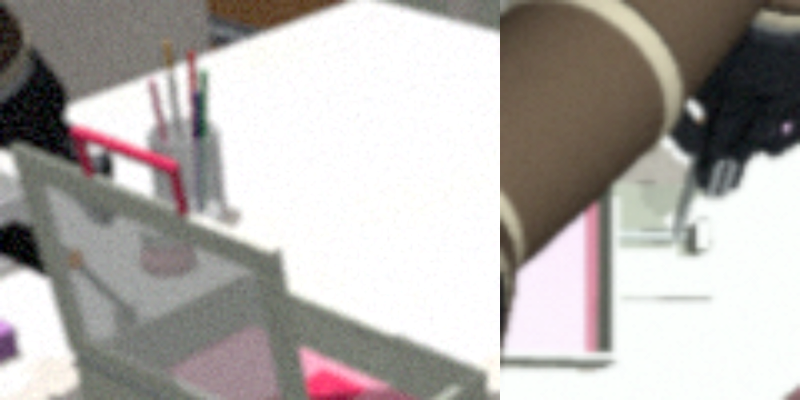

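The rod is past upright and lies back at its stop, with the knob visible through the lid at (75,258) in the left half, (202,207) at full size. I'll check that against the prediction while retreating upward.

```bash

python3 - <<'E'
from h import *
print(pix("scene",[[543+100*.564,-332,110.6],[545+100*.564,-330.2,110.6],[543+100*.3,-332,28+95]]))
E
python3 -m inch '[0.3,0.3,-0.55,0,0,0,0, 0.3,0.45,-0.8,0,0,0,0, 0.3,0.45,-0.8,0,0,0,0, 0.3,0.45,-0.8,0,0,0,0, 0.3,0.45,-0.8,0,0,0,0, 0.3,0.45,-0.8,0,0,0,0, 0.3,0.45,-0.8,0,0,0,0, 0.3,0.45,-0.8,0,0,0,0, 0.3,0,0,0,0,0,0, 0.3,0,0,0,0,0,0]'
python3 need.py 671.5 -146 345 0 0
```

```text
[[201.58119831 207.18028285]
 [201.41219168 207.62310539]
 [208.54536266 199.84897096]]
t: 40.75
tool_pos: [546.5, -330.6, 329.7]
orientation: [[-0.882, -0.472, 0.01], [-0.005, -0.013, -1.0], [0.472, -0.882, 0.009]]
contact_force: [-0.0, 0.4, 0.2]
finger_gap: 25.8
t 40.75 pos [ 546.5 -330.6  329.7] gap 25.8 F [-0.   0.4  0.2] jaw az -89.4 fing [-0.472 -0.013 -0.882]
shift now [-3.464 -2.495 -6.106]
turn [  3.59 -14.6    3.76] shift after turn [-6.154 -0.51   4.168]
```

```bash

python3 -m inch '[0.3,0,0,0,0,0,0.94, 0.3,0,0,0,0,0,0.94, 0.3,0,0,0,0,0,0.94, 0.3,0,0,0,0,0,0.94, 0.3,0,0,0,0,0,0.94, 0.3,0,0,0,0,-1,0, 0.3,0,0,0,0,-1,0, 0.3,0,0,0,0,-1,0, 0.3,0,0,0,0,-1,0, 0.3,0,0,0,0,-1,0]'
python3 -m inch '[0.3,0,0,0,0,-1,0, 0.3,0,0,0,0,-1,0, 0.3,0,0,0,0,-1,0, 0.3,0,0,0,0,-1,0, 0.3,0,0,0,0,-1,0, 0.3,0,0,0,0,-1,0, 0.3,0,0,0,0,-1,0, 0.3,0,0,0,0,-1,0, 0.3,0,0,0,0,-1,0, 0.3,0,0,0,0,-1,0]'
python3 need.py 671.5 -146 345 0 0
python3 - <<'E'
from h import *
p,d=read_camera("top")
k=(p[130:215,330:410].astype(int)@[1,0,0])-(p[130:215,330:410].astype(int)@[0,1,0])
ys,xs=np.nonzero(k>45);print(len(xs),xs.min()+330,xs.max()+330,ys.min()+130,ys.max()+130,np.median(ys)+130)
print(plane("top",[[(xs.min()+xs.max())/2+330,np.median(ys)+130]],283), pix("top",[[671.5,-146,283],[671.5,-96,283],[671.5,-196,283]]))
E
```

```text
t: 41.58
tool_pos: [546.4, -329.7, 326.5]
orientation: [[-0.858, -0.004, 0.514], [-0.514, -0.007, -0.858], [0.007, -1.0, 0.004]]
contact_force: [0.8, 0.3, 0.4]
finger_gap: 25.6
t: 42.42
tool_pos: [546.4, -329.8, 326.3]
orientation: [[0.016, -0.004, 1.0], [-1.0, -0.007, 0.016], [0.007, -1.0, -0.005]]
contact_force: [0.4, 0.2, -0.9]
finger_gap: 25.7
t 42.42 pos [ 546.4 -329.8  326.3] gap 25.7 F [ 0.4  0.2 -0.9] jaw az 0.9 fing [-0.004 -0.007 -1.   ]
shift now [-6.054 -0.684  4.264]
turn [0.04 0.15 0.06] shift after turn [-6.127 -0.624  4.169]
180 356 401 152 158 154.0
[[ 674.221525   -145.10539413  283.        ]] [[378.87336186 155.14921623]
 [357.31255708 154.52580413]
 [400.40859781 155.7760163 ]]
```

```bash

python3 -m inch '[0.3,0,-0.65,0,0,0.15,0, 0.3,-0.68,0,0.46,0,0,0, 0.3,-0.68,0,0.46,0,0,0, 0.3,-0.68,0,0.46,0,0,0, 0.3,-0.68,0,0.46,0,0,0, 0.3,-0.68,0,0.46,0,0,0, 0.3,-0.68,0,0.46,0,0,0, 0.3,-0.68,0,0.46,0,0,0, 0.3,-0.68,0,0.46,0,0,0, 0.3,-0.68,0,0.5,0,0,0]'
python3 need.py 672 -146 263 0 0
```

```text
t: 43.3
tool_pos: [673.2, -145.8, 344.4]
orientation: [[-0.008, -0.004, 1.0], [-1.0, -0.008, -0.008], [0.008, -1.0, -0.004]]
contact_force: [0.5, -0.1, -0.5]
finger_gap: 25.7
t 43.30 pos [ 673.2 -145.8  344.4] gap 25.7 F [ 0.5 -0.1 -0.5] jaw az -0.4 fing [-0.004 -0.008 -1.   ]
shift now [-0.014  2.713 -0.029]
turn [ 0.04 -0.07  0.07] shift after turn [ 0.006  2.713 -0.04 ]
```

```bash

python3 -m inch '[0.3,0,0.5,-0.03,0,0,0, 0.3,0,0.6,0,0,0,0, 0.3,0,0.6,0,0,0,0, 0.3,0,0.5,0,0,0,0, 0.3,0,0.3,0,0,0,0, 0.3,0,0.2,0,0,0,0, 0,0,0,0,0,0,0, 0,0,0,0,0,0,0, 0,0,0,0,0,0,0, 0,0,0,0,0,0,0]'
python3 -m inch '[0,0,0,0,0,0,0, 0,0,0,0,0,0,0, 0,0,0,0,0,0,0, 0,0,-0.02,-0.4,0,0,0, 0,0,-0.02,-0.4,0,0,0, 0,0,-0.01,-0.4,0,0,0, 0,0,0,-0.4,0,0,0, 0,0,0.02,-0.3,0,0,0, 0,0,0,0,0,0,0, 0,0,0,0,0,0,0]'
python3 need.py
```

```text
t: 44.13
tool_pos: [671.3, -147.7, 264.1]
orientation: [[-0.005, -0.004, 1.0], [-1.0, -0.008, -0.005], [0.008, -1.0, -0.004]]
contact_force: [-1.3, -0.0, -10.4]
finger_gap: 7.5
t: 44.97
tool_pos: [614.8, -147.8, 265.1]
orientation: [[-0.005, -0.002, 1.0], [-1.0, -0.009, -0.005], [0.009, -1.0, -0.002]]
contact_force: [3.6, -1.6, -21.1]
finger_gap: 8.0
t 44.97 pos [ 614.8 -147.8  265.1] gap 8.0 F [  3.6  -1.6 -21.1] jaw az -0.3 fing [-0.002 -0.009 -1.   ]
```

```bash

python3 -m inch '[0,0,0.04,-0.1,0,0,0, 0,0,0.04,-0.1,0,0,0, 0,0,0.02,-0.1,0,0,0, 0,0,0.02,-0.1,0,0,0, 0,0,0,0,0,0,0, 0,0,0,0,0,0,0, 0,0,0,0,0,0,0, 0,0,0,0,0,0,0, 0,0,0,0,0,0,0, 0,0,0,0,0,0,0]'
python3 need.py
python3 - <<'E'
from h import *
p,d=read_camera("scene");q,_=read_camera("top");cv2.imwrite("pics/c11.png",np.clip(np.hstack([cv2.resize(p[130:250,160:310],(500,400)),cv2.resize(q[150:250,390:465],(300,400))])[:,:,::-1]*1.8,0,255).astype(np.uint8))
E
```

```text
t: 45.8
tool_pos: [603.3, -147.8, 263.5]
orientation: [[-0.005, -0.0, 1.0], [-1.0, -0.009, -0.005], [0.009, -1.0, 0.0]]
contact_force: [-1.3, -2.2, 5.1]
finger_gap: 7.9
t 45.80 pos [ 603.3 -147.8  263.5] gap 7.9 F [-1.3 -2.2  5.1] jaw az -0.3 fing [-0.    -0.009 -1.   ]
```

View pics/c11.png

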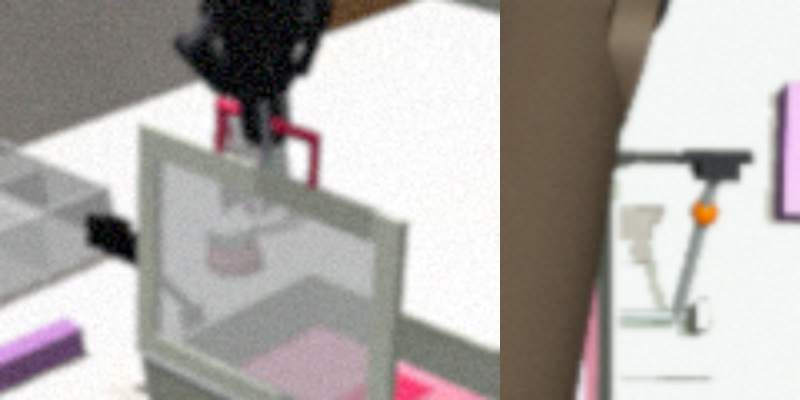

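The top half shows the rod tip meeting the socket block at (715,180). I'll lower until it carries the lid.

```bash

python3 -m inch '[0,0,0.01,-0.1,0,0,0, 0,0,0.01,-0.1,0,0,0, 0,0,0.01,-0.08,0,0,0, 0,0,0,0,0,0,0, 0,0,0,0,0,0,0, 0,0,0,0,0,0,0, 0,0,0,0,0,0,0, 0,0,0,0,0,0,0, 0,0,0,0,0,0,0, 0,0,0,0,0,0,0]'
python3 -m inch '[0,0,0.01,-0.08,0,0,0, 0,0,0.01,-0.08,0,0,0, 0,0,0,0,0,0,0, 0,0,0,0,0,0,0, 0,0,0,0,0,0,0, 0,0,0,0,0,0,0, 0,0,0,0,0,0,0, 0,0,0,0,0,0,0, 0,0,0,0,0,0,0, 0,0,0,0,0,0,0]'
python3 need.py
```

```text
t: 46.73
tool_pos: [594.7, -147.8, 261.8]
orientation: [[-0.005, -0.001, 1.0], [-1.0, -0.009, -0.005], [0.009, -1.0, -0.001]]
contact_force: [-1.0, -3.2, 5.8]
finger_gap: 7.7
t: 47.57
tool_pos: [591.0, -147.7, 261.0]
orientation: [[-0.005, 0.001, 1.0], [-1.0, -0.009, -0.005], [0.009, -1.0, 0.001]]
contact_force: [5.9, -5.3, 1.1]
finger_gap: 7.2
t 47.57 pos [ 591.  -147.7  261. ] gap 7.2 F [ 5.9 -5.3  1.1] jaw az -0.3 fing [ 0.001 -0.009 -1.   ]
```

```bash

python3 -m inch '[0,0,0.01,-0.08,0,0,0, 0,0,0,-0.05,0,0,0, 0,0,0,0,0,0,0, 0,0,0,0,0,0,0, 0,0,0,0,0,0,0, 0,0,0,0,0,0,0, 0,0,0,0,0,0,0, 0,0,0,0,0,0,0, 0,0,0,0,0,0,0, 0,0,0,0,0,0,0]'
python3 need.py
python3 - <<'E'
from h import *
p,d=read_camera("scene");q,_=read_camera("top");cv2.imwrite("pics/c12.png",np.clip(np.hstack([cv2.resize(p[130:250,160:310],(500,400)),cv2.resize(q[150:250,390:465],(300,400))])[:,:,::-1]*1.8,0,255).astype(np.uint8))
E
```

```text
t: 48.4
tool_pos: [587.3, -147.7, 260.1]
orientation: [[-0.005, 0.001, 1.0], [-1.0, -0.009, -0.005], [0.009, -1.0, 0.001]]
contact_force: [5.1, -3.2, -0.3]
finger_gap: 7.6
t 48.40 pos [ 587.3 -147.7  260.1] gap 7.6 F [ 5.1 -3.2 -0.3] jaw az -0.3 fing [ 0.001 -0.009 -1.   ]
```

View pics/c12.png

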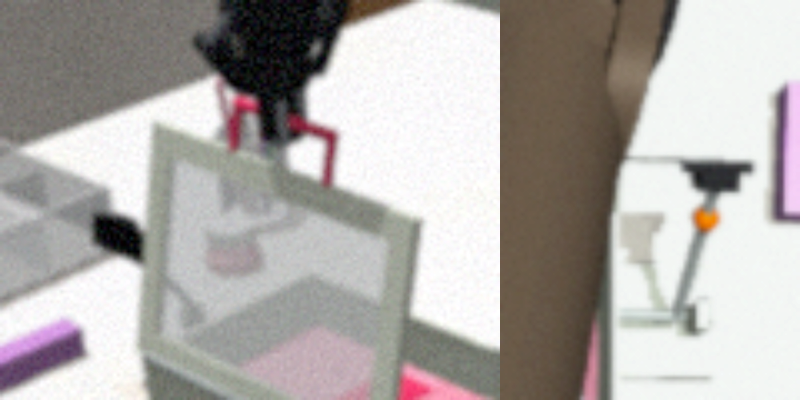

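The knob shifted about 5 mm in the last push, so I'm taking up the socket's play. I'll open the jaws slightly, still caging the bar, and see whether the lid rests on the rod.

```bash
cat > chk.py <<'E'
from h import *
p,_=read_camera("scene");q,_=read_camera("top")
m=q[140:240,415:460].astype(int)@[1,0,-1]; ys,xs=np.nonzero(m>50)
if len(xs): k=np.array([xs.mean()+415,ys.mean()+140]);print('knob px',k.round(2),'n',len(xs),plane("top",k,112).round(1))
print('pred stop',pix("top",[545.2+56.4,-330.2,110.6]).round(2),'pred a=2.1',pix("top",[545.2+50.5,-330.2,28+86.3]).round(2))
r=q[140:200,330:410].astype(int)@[1,-1,0];ys,xs=np.nonzero(r>45)
if len(xs): print('bar px',xs.min()+330,xs.max()+330,'row',np.median(ys)+140,'n',len(xs))
for th in(1.25,1.3,1.37,1.45,1.7): print(th,pix("top",[645.2-225*np.cos(th),-145.3,60+225*np.sin(th)]).round(1))
E
python3 chk.py
python3 -m inch '[0.15,0,0,0,0,0,0, 0.15,0,0,0,0,0,0, 0.25,0,0,0,0,0,0, 0.3,0,0,0,0,0,0, 0.3,0,0,0,0,0,0, 0.3,0,0,0,0,0,0, 0.3,0,0,0,0,0,0, 0.3,0,0,0,0,0,0, 0.3,0,0,0,0,0,0, 0.3,0,0,0,0,0,0]'
python3 chk.py
```

```text
knob px [441.16 204.6 ] n 25 [[ 595.2 -330.9  112. ]]
pred stop [[440.74 202.29]] pred a=2.1 [[441.08 204.22]]
bar px 355 363 row 190.0 n 25
1.25 [[377.6 197.1]]
1.3 [[377.9 192.3]]
1.37 [[378.1 185.4]]
1.45 [[378.3 177.6]]
1.7 [[378.6 154. ]]
t: 49.43
tool_pos: [585.6, -147.4, 260.5]
orientation: [[-0.005, -0.002, 1.0], [-1.0, -0.008, -0.005], [0.008, -1.0, -0.002]]
contact_force: [0.8, 0.5, 0.6]
finger_gap: 25.7
knob px [441.22 203.96] n 23 [[ 596.9 -331.1  112. ]]
pred stop [[440.74 202.29]] pred a=2.1 [[441.08 204.22]]
bar px 355 363 row 187.0 n 26
1.25 [[377.6 197.1]]
1.3 [[377.9 192.3]]
1.37 [[378.1 185.4]]
1.45 [[378.3 177.6]]
1.7 [[378.6 154. ]]
```

The lid rests free at about 1.355 rad on the rod. I'll centre on the bar and lift off, then recheck.

```bash

python3 -m inch '[0.3,0,0,0.1,0,0,0, 0.3,0,0,0.1,0,0,0, 0.3,0,0,0.08,0,0,0, 0.4,0,0,0,0,0,0, 0.4,0,-0.3,0,0,0,0, 0.4,0,-0.6,0,0,0,0, 0.4,0,-0.8,0,0,0,0, 0.4,0,-0.8,0,0,0,0, 0.4,0,-0.8,0,0,0,0, 0.4,0,0,-0.8,0,0,0]'
python3 -m inch '[0.7,0,0,-0.8,0,0,0, 0.7,0,0,-0.8,0,0,0, 0.7,0,0,-0.8,0,0,0, 0.7,-0.6,0,-0.6,0,0,0, 0.7,-0.8,0,-0.4,0,0,0, 0.7,-0.9,0,0,0,0,0, 0.7,-0.9,0,0,0,0,0, 0.7,-0.9,0,0,0,0,0, 0.7,-0.9,0,0,0,0,0, 0.7,-0.9,0,0,0,0,0]'
python3 chk.py; python3 need.py
python3 - <<'E'
from h import *
p,d=read_camera("scene");q,_=read_camera("top");cv2.imwrite("pics/c13.png",np.clip(np.hstack([cv2.resize(p[130:250,160:310],(500,400)),cv2.resize(q[150:250,390:465],(300,400))])[:,:,::-1]*1.8,0,255).astype(np.uint8))
for k,(a,b) in TILES.items(): print(k,rect("top",q,a,18,10,20 if k=='navy' else 30))
E
```

```text
t: 50.37
tool_pos: [574.3, -146.1, 364.4]
orientation: [[-0.003, 0.006, 1.0], [-1.0, -0.01, -0.003], [0.01, -1.0, 0.006]]
contact_force: [-0.6, 0.0, -0.5]
finger_gap: 34.5
t: 51.2
tool_pos: [468.9, 32.1, 359.2]
orientation: [[-0.005, -0.001, 1.0], [-1.0, -0.008, -0.005], [0.008, -1.0, -0.0]]
contact_force: [0.8, 0.2, 0.5]
finger_gap: 59.5
knob px [441.09 203.95] n 22 [[ 596.9 -330.8  112. ]]
pred stop [[440.74 202.29]] pred a=2.1 [[441.08 204.22]]
bar px 355 401 row 187.0 n 172
1.25 [[377.6 197.1]]
1.3 [[377.9 192.3]]
1.37 [[378.1 185.4]]
1.45 [[378.3 177.6]]
1.7 [[378.6 154. ]]
t 51.30 pos [468.9  35.6 358.9] gap 59.6 F [-0.7 -0.3 -0.1] jaw az 0.1 fing [-0.001 -0.007 -1.   ]
red [551.9 244.2  71.9  51.4  11.6]
teal [627.2 297.1  70.8  50.   23.1]
orange [534.4 376.6  72.1  51.9  24. ]
navy [418.6 292.6  70.3  50.8  -4.3]
```

View pics/c13.png

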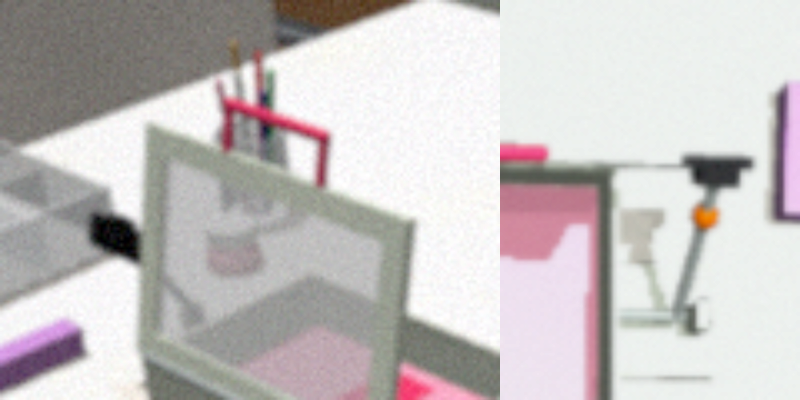

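The lid is propped: the bar stays at row 187 (about 1.355 rad), the tip is in the block at (718,175) of the right half, and the tiles haven't moved. Now the tiles: measure the pad, then pick red.

```bash

python3 -m inch '[0.8,-0.695,0,0.277,0,0,0, 0.8,-0.695,0,0.277,0,0,0, 0.8,-0.695,0,0.277,0,0,0, 0.8,-0.695,0,0.277,0,0,0, 0.8,-0.695,0,0.277,0,0,0, 0.8,-0.695,0,0.277,0,0,0, 0.8,-0.695,0,0.277,0,0,0, 0.8,-0.695,0,0.277,0,0,0, 0.8,-0.695,0,0.277,0,0,0, 0.8,-0.695,0,0.277,0,0,0]'
python3 -m inch '[0.8,0,0,0,0,1,0, 0.8,0,0,0,0,1,0, 0.8,0,0,0,0,1,0, 0.8,0,0,0,0,1,0, 0.8,0,0,0,0,1,0, 0.8,0,0,0,0,1,0, 0.8,0,0,0,0,1,0, 0.8,0,0,0,0,1,0, 0.8,0,0,0,0,1,0, 0.8,0,0,0,0,1,0]'
python3 - <<'E'
from h import *
q,_=read_camera("top");cv2.imwrite("pics/t14.png",q[:,:,::-1])
k,o=crop(q,(367,237),20);v=cv2.cvtColor(k,cv2.COLOR_RGB2HSV).astype(int)
s=v[...,1];print(np.percentile(s,[10,50,90]),s[80,160],s[200,160])
for t in(95,110,130):
    m=(s>t).astype(np.uint8);cs,_=cv2.findContours(m,0,1);c=max(cs,key=cv2.contourArea)
    P=plane("top",back(c[:,0,:],o),5)[:,:2];print(t,cv2.minAreaRect(P.astype(np.float32)))
E
python3 need.py 551.9 244.2 60 -78.4
```

```text
t: 52.23
tool_pos: [554.5, 238.0, 356.7]
orientation: [[-0.007, -0.001, 1.0], [-1.0, -0.009, -0.007], [0.009, -1.0, -0.001]]
contact_force: [0.2, 0.8, 0.5]
finger_gap: 68.3
t: 53.07
tool_pos: [554.1, 237.0, 356.7]
orientation: [[-0.872, -0.001, 0.489], [-0.489, -0.009, -0.872], [0.006, -1.0, 0.007]]
contact_force: [0.1, 0.3, -0.0]
finger_gap: 68.2
[ 11.  15. 134.] 53 132
95 ((512.024658203125, -144.92239379882812), (71.85356140136719, 51.90986633300781), 0.10993044078350067)
110 ((512.14501953125, -145.10702514648438), (70.27650451660156, 50.177425384521484), 0.17031261324882507)
130 ((511.7750244140625, -144.79476928710938), (67.53321838378906, 47.0803108215332), 0.03492947295308113)
t 53.12 pos [554.1 237.1 356.7] gap 68.2 F [ 0.7 -0.2  0.2] jaw az -61.1 fing [-0.001 -0.009 -1.   ]
shift now [-0.104  9.888 -0.317]
turn [-0.08  2.88  0.04] shift after turn [ 0.024  9.891 -0.248]
```

```bash

python3 -m inch '[0.8,0,0,0,-0.08,0.96,0.04, 0.8,0,0,0,0,0.96,0, 0.8,0,0,0,0,0.96,0, 0.8,0.02,0.6,-0.25,0,0,0, 0.8,0,0.9,0,0,0,0, 0.8,0,1,0,0,0,0, 0.8,0,1,0,0,0,0, 0.8,0,1,0,0,0,0, 0.8,0,1,0,0,0,0, 0.8,0,1,0,0,0,0]'
python3 -m inch '[0.8,0,1,0,0,0,0, 0.8,0,1,0,0,0,0, 0.8,0,0.8,0,0,0,0, 0.8,0,0.7,0,0,0,0, 0.8,0,0.5,0,0,0,0, 0.8,0,0.3,0,0,0,0, 0.8,0,0.2,0,0,0,0, 0.8,0,0,0,0,0,0, 0.8,0,0,0,0,0,0, 0.8,0,0,0,0,0,0]'
python3 need.py 551.9 244.2 0 -78.4
```

```text
t: 53.95
tool_pos: [551.5, 244.9, 160.5]
orientation: [[-0.976, -0.001, 0.216], [-0.216, 0.0, -0.976], [0.001, -1.0, -0.001]]
contact_force: [-0.0, 0.5, -1.1]
finger_gap: 68.1
t: 54.78
tool_pos: [551.4, 246.7, 27.5]
orientation: [[-0.976, -0.0, 0.216], [-0.216, 0.002, -0.976], [-0.0, -1.0, -0.002]]
contact_force: [0.3, 0.7, 0.5]
finger_gap: 68.4
t 54.78 pos [551.4 246.7  27.5] gap 68.4 F [0.3 0.7 0.5] jaw az -77.5 fing [-0.     0.002 -1.   ]
shift now [0.003 0.918 0.086]
turn [ 0.02  0.14 -0.  ] shift after turn [0.002 0.918 0.085]
```

```bash

python3 -m inch '[0.8,0,0.3,0.08,0,0.14,0, 0.8,0,0.3,0,0,0,0, 0.8,0,0.2,0,0,0,0, 0.8,0,0.13,0,0,0,0, 0.8,0,0,0,0,0,0, 0.8,0,0,0,0,0,0, 0.8,0,0,0,0,0,0, 0.8,0,0,0,0,0,0, 0.8,0,0,0,0,0,0, 0.8,0,0,0,0,0,0]'
python3 need.py 551.9 244.2 0 -78.4
python3 -m inch '[0,0,0,0,0,0,0, 0,0,0,0,0,0,0, 0,0,0,0,0,0,0, 0,0,0,0,0,0,0, 0,0,0,0,0,0,0, 0,0,0,0,0,0,0, 0,0,0,0,0,0,0, 0,0,0,0,0,0,0, 0,0,0,0,0,0,0, 0,0,0,0,0,0,0]'
python3 need.py 551.9 244.2 0 -78.4
```

```text
t: 55.62
tool_pos: [551.2, 244.3, -1.2]
orientation: [[-0.98, -0.001, 0.201], [-0.201, 0.001, -0.98], [0.001, -1.0, -0.001]]
contact_force: [-0.3, -0.8, 0.7]
finger_gap: 68.2
t 55.62 pos [551.2 244.3  -1.2] gap 68.2 F [-0.3 -0.8  0.7] jaw az -78.4 fing [-0.001  0.001 -1.   ]
shift now [-0.022 -0.042  0.009]
turn [0.01 0.   0.01] shift after turn [-0.022 -0.042  0.009]
t: 56.45
tool_pos: [551.4, 244.4, -0.9]
orientation: [[-0.98, -0.001, 0.201], [-0.201, 0.001, -0.98], [0.001, -1.0, -0.002]]
contact_force: [-1.3, -0.8, 5.5]
finger_gap: 48.0
t 56.45 pos [551.4 244.4  -0.9] gap 48.0 F [-1.3 -0.8  5.5] jaw az -78.4 fing [-0.001  0.001 -1.   ]
shift now [-0.014 -0.03   0.01 ]
turn [0.01 0.   0.01] shift after turn [-0.014 -0.03   0.01 ]
```

```bash

python3 -m inch '[0,0,-0.3,0,0,0,0, 0,0,-0.6,0,0,0,0, 0,0,-0.8,0,0,0,0, 0,0,-0.9,0,0,0,0, 0,0,-0.9,0,0,0,0, 0,0,-0.7,0,0,0.6,0, 0,0,0,0,0,0.7,0, 0,0,0,0,0,0.63,0, 0,0,0,0,0,0,0, 0,0,0,0,0,0,0]'
python3 need.py 512.1 -146 125 -90.1
```

```text
t: 57.28
tool_pos: [551.0, 244.1, 124.7]
orientation: [[-1.0, -0.002, 0.003], [-0.003, 0.001, -1.0], [0.002, -1.0, -0.001]]
contact_force: [0.4, -1.1, -0.6]
finger_gap: 48.3
t 57.28 pos [551.  244.1 124.7] gap 48.3 F [ 0.4 -1.1 -0.6] jaw az -89.8 fing [-0.002  0.001 -1.   ]
shift now [ 1.331 -0.019 13.   ]
turn [0.01 0.04 0.02] shift after turn [ 1.2740e+00 -1.0000e-02  1.3006e+01]
```

```bash

python3 -m inch '[0,0.08,0,0.5,0,0,0, 0,0.09,0,0.9,0,0,0, 0,0.1,0,0.9,0,0,0, 0,0.1,0,0.9,0,0,0, 0,0.1,0,0.9,0,0,0, 0,0.1,0,0.9,0,0,0, 0,0.1,0,0.9,0,0,0, 0,0.1,0,0.9,0,0,0, 0,0.1,0,0.9,0,0,0, 0,0.1,0,0.9,0,0,0]'
python3 -m inch '[0,0.1,0,0.9,0,0,0, 0,0.1,0,0.9,0,0,0, 0,0.1,0,0.9,0,0,0, 0,0.08,0,0.8,0,0,0, 0,0,0,0.5,0,0,0, 0,0,0,0.37,0,0,0, 0,0,0,0,0,0,0, 0,0,0,0,0,0,0, 0,0,0,0,0,0,0, 0,0,0,0,0,0,0]'
python3 need.py 511.6 -145.6 6 -90.1
```

```text
t: 58.12
tool_pos: [521.2, -16.2, 124.1]
orientation: [[-1.0, -0.003, 0.002], [-0.002, 0.001, -1.0], [0.003, -1.0, -0.001]]
contact_force: [-0.5, 0.3, -0.2]
finger_gap: 48.2
t: 58.95
tool_pos: [511.0, -143.5, 124.0]
orientation: [[-1.0, -0.002, 0.003], [-0.003, 0.002, -1.0], [0.002, -1.0, -0.002]]
contact_force: [-0.2, 0.4, -0.3]
finger_gap: 48.0
t 58.95 pos [ 511.  -143.5  124. ] gap 48.0 F [-0.2  0.4 -0.3] jaw az -89.9 fing [-0.002  0.002 -1.   ]
shift now [-0.028  3.934  0.075]
turn [0.02 0.04 0.02] shift after turn [-0.02   3.934  0.069]
```

```bash

python3 -m inch '[0,-0.03,0.5,0.07,0.02,0.04,0, 0,0,0.8,0,0,0,0, 0,0,0.8,0,0,0,0, 0,0,0.7,0,0,0,0, 0,0,0.5,0,0,0,0, 0,0,0.3,0,0,0,0, 0,0,0.2,0,0,0,0, 0,0,0.05,0,0,0,0, 0,0,0,0,0,0,0, 0,0,0,0,0,0,0]'
python3 need.py 511.6 -145.6 4.5 -90.1
```

```text
t: 59.78
tool_pos: [512.2, -147.2, 9.4]
orientation: [[-1.0, -0.0, -0.004], [0.004, -0.001, -1.0], [0.0, -1.0, 0.001]]
contact_force: [-0.3, -0.4, 0.1]
finger_gap: 48.2
t 59.78 pos [ 512.2 -147.2    9.4] gap 48.2 F [-0.3 -0.4  0.1] jaw az -90.2 fing [-0.    -0.001 -1.   ]
shift now [ 0.021  0.165 -0.055]
turn [-0.01 -0.02  0.  ] shift after turn [ 0.021  0.165 -0.055]
```

```bash

python3 -m inch '[0,0.01,0.08,-0.03,0,0,0, 0,0,0.06,0,0,0,0, 0,0,0,0,0,0,0, 0,0,0,0,0,0,0, 0,0,0,0,0,0,0, 0,0,0,0,0,0,0, 0,0,0,0,0,0,0, 0,0,0,0,0,0,0, 0,0,0,0,0,0,0, 0,0,0,0,0,0,0]'
for i in 1 2 3 ; do python3 need.py; python3 -c "from bench import *;read_camera('top')"; done
```

```text
t: 60.62
tool_pos: [511.3, -146.3, 4.5]
orientation: [[-1.0, -0.002, -0.004], [0.004, -0.001, -1.0], [0.002, -1.0, 0.001]]
contact_force: [-1.3, 1.5, -0.2]
finger_gap: 47.9
t 60.62 pos [ 511.3 -146.3    4.5] gap 47.9 F [-1.3  1.5 -0.2] jaw az -90.2 fing [-0.002 -0.001 -1.   ]
t 60.67 pos [ 511.3 -146.3    4.4] gap 48.1 F [-0.1  0.4 -1.1] jaw az -90.2 fing [-0.002 -0.001 -1.   ]
t 60.72 pos [ 511.3 -146.3    4.4] gap 48.0 F [ 0.2  0.2 -1.1] jaw az -90.2 fing [-0.002 -0.001 -1.   ]
```

```bash

python3 -m inch '[0.8,0,0,0,0,0,0, 0.8,0,0,0,0,0,0, 0.8,0,0,0,0,0,0, 0.8,0,-0.2,0,0,0,0, 0.8,0,-0.6,0,0,0,0, 0.8,0,-0.9,0,0,0,0, 0.8,0,-1,0,0,0,0, 0.8,0,-1,0,0,0,0, 0.8,0,-0.8,-0.5,0,0,0, 0.8,0,0,-1,0,0,0]'
python3 -m inch '[0.8,-0.2,0,-1,0,-0.5,0, 0.8,-0.2,0,-1,0,-0.5,0, 0.8,-0.2,0,-1,0,-0.5,0, 0.8,-0.2,0,-1,0,-0.5,0, 0.8,-0.2,0,-1,0,-0.5,0, 0.8,-0.2,0,-1,0,-0.5,0, 0.8,-0.2,0,-1,0,-0.5,0, 0.8,-0.2,0,-1,0,-0.5,0, 0.8,-0.2,0,-1,0,0,0, 0.8,-0.2,0,-1,0,0,0]'
cat > pile.py <<'E'
import sys;from h import *
q,_=read_camera("top");cv2.imwrite(f"pics/pile{sys.argv[1]}.png",q[:,:,::-1])
z=5+10*int(sys.argv[1])
c=pix("top",[512,-145,z])[0]
k,o=crop(q,c,22);g=cv2.cvtColor(k,cv2.COLOR_RGB2HSV).astype(int)
cs=int(sys.argv[2]) if len(sys.argv)>2 else 60
print('pile',rect("top",q,c,22,z,cs), 'ref px',c.round(1))
for n,(a,b) in TILES.items():
    try: print(n,rect("top",q,a,18,10,20 if n=='navy' else 30))
    except Exception: print(n,'none')
g=np.clip(cv2.resize(q[200:275,330:405],(600,600),interpolation=cv2.INTER_CUBIC)[:,:,::-1]*1.6,0,255).astype(np.uint8);cv2.imwrite(f"pics/pc{sys.argv[1]}.png",g)
E
python3 pile.py 1; python3 chk.py | grep px; python3 need.py 627.2 297.1 60 -66.9
```

```text
t: 61.6
tool_pos: [514.3, -105.2, 144.9]
orientation: [[-1.0, 0.007, -0.01], [0.01, -0.004, -1.0], [-0.007, -1.0, 0.004]]
contact_force: [2.1, -0.2, -0.1]
finger_gap: 68.3
t: 62.43
tool_pos: [502.5, 202.8, 139.6]
orientation: [[-0.915, -0.001, 0.403], [-0.403, -0.001, -0.915], [0.002, -1.0, 0.0]]
contact_force: [0.9, 0.7, 0.4]
finger_gap: 68.5
pile [ 5.109e+02 -1.390e+02  6.980e+01  6.020e+01  5.000e-01] ref px [366.1 239.3]
red none
teal none
orange [533.  379.5  72.1  45.6  24.2]
navy [396.9 317.4  27.7  12.5  23.2]
knob px [441.09 203.95] n 22 [[ 596.9 -330.8  112. ]]
bar px 355 401 row 187.0 n 172
t 62.58 pos [501.9 204.4 139.4] gap 68.1 F [ 0.8 -1.  -0. ] jaw az -65.9 fing [-0.002 -0.    -1.   ]
shift now [-5.079  2.64  -1.117]
turn [0.   0.16 0.02] shift after turn [-5.055  2.648 -1.204]
```

View pics/pc1.png

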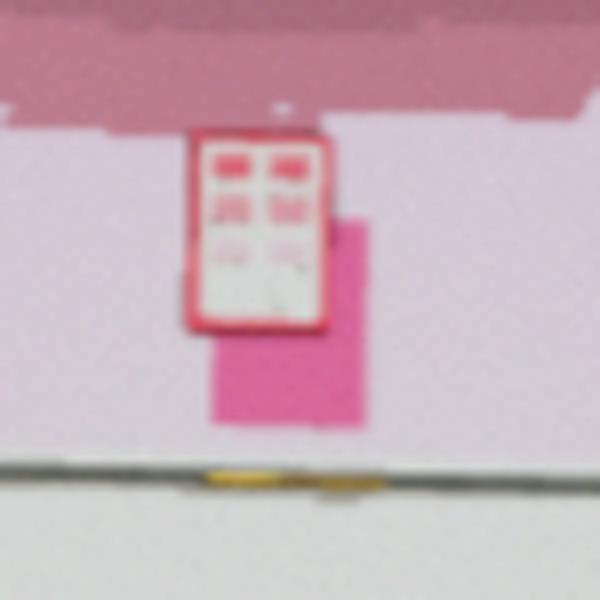

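The tile now lies about 30 mm toward the hinge and 12 mm left of the pad, still square to it. The release reading was on the pad, so this looks like the announced knock. I'll measure it and mend it, with the tool tilted 15° to keep the wrist clear of the lid bar.

```bash
python3 - <<'E'
from h import *
q=cv2.imread("pics/pile1.png")[:,:,::-1].copy()
k,o=crop(q,(362,229),20)
k=k.astype(int)
# edge red or white: differs from pink floor; use red-green sat for edge, floor via low red-ness
sat=k[...,0]-k[...,1]; 
# saturated red edge: R-B high
rb=k[...,0]-k[...,2]
for t in(18,25):
    m=((rb>t)).astype(np.uint8);cs,_=cv2.findContours(m,0,1);c=max(cs,key=lambda a:cv2.contourArea(cv2.convexHull(a)))
    P=plane("top",back(c[:,0,:],o),15)[:,:2];print(t,cv2.minAreaRect(P.astype(np.float32)))
px=np.array([[193,132],[332,132],[328,332],[187,330]])/8-.5+[330,200]
print(plane("top",px,15).round(1),plane("top",px,15).mean(0))
E
python3 need.py 541 -134 120 -90 15
```

```text
18 ((542.217529296875, -132.4401397705078), (112.09746551513672, 111.49652862548828), 1.541739583015442)
25 ((542.1658935546875, -132.50018310546875), (112.07373046875, 111.51021575927734), 1.60865318775177)
[[ 576.5 -109.3   15. ]
 [ 577.9 -157.8   15. ]
 [ 507.6 -157.3   15. ]
 [ 506.9 -108.4   15. ]] [ 542.2119374 -133.2023736   15.       ]
t 62.58 pos [501.9 204.4 139.4] gap 68.1 F [ 0.8 -1.  -0. ] jaw az -65.9 fing [-0.002 -0.    -1.   ]
shift now [ 3.409  0.648 10.83 ]
turn [0.53 3.99 2.48] shift after turn [-1.091  0.963 11.279]
```

```bash

python3 -m inch '[0.8,0,0,0,0,0.81,0, 0.8,0,0,0,0,0.8,0, 0.8,0,0,0,0,0.8,0, 0.8,0,0,0,0,0.8,0, 0.8,0,0,0,0,0.8,0, 0.8,0,0,0,0,0,0.84, 0.8,0,0,0,0,0,0.83, 0.8,0,0,0,0,0,0.83, 0.8,0,0,0.5,0,0,0, 0.8,0,0,0.8,0,0,0]'
python3 need.py 541.7 -133.5 110 -90 15
```

```text
t: 63.42
tool_pos: [501.5, 163.9, 139.4]
orientation: [[-0.966, 0.258, -0.0], [-0.0, -0.001, -1.0], [-0.258, -0.966, 0.001]]
contact_force: [0.8, 0.7, 0.1]
finger_gap: 68.2
t 63.42 pos [501.5 163.9 139.4] gap 68.2 F [0.8 0.7 0.1] jaw az -90.0 fing [ 0.258 -0.001 -0.966]
shift now [-1.04   1.3    9.914]
turn [-0.01  0.    0.01] shift after turn [-1.041  1.292  9.915]
```

```bash

python3 -m inch '[0.8,0,0,0.99,0,0,0, 0.8,0,0,0.99,0,0,0, 0.8,0,0,0.99,0,0,0, 0.8,0,0,0.99,0,0,0, 0.8,0,0,0.99,0,0,0, 0.8,0,0,0.99,0,0,0, 0.8,0,0,0.99,0,0,0, 0.8,0,0,0.99,0,0,0, 0.8,0,0,0.99,0,0,0, 0.8,0,0,0.7,0,0,0]'
python3 -m inch '[0.8,-0.35,0.43,0.3,0,0,0, 0.8,-0.35,0.43,0,0,0,0, 0.8,-0.34,0.43,0,0,0,0, 0.8,0.15,0.55,0,0,0,0, 0.8,0.15,0.55,0,0,0,0, 0.8,0.15,0.55,0,0,0,0, 0.8,0.13,0.5,0,0,0,0, 0.8,0,0,0,0,0,0, 0.8,0,0,0,0,0,0, 0.8,0,0,0,0,0,0]'
python3 need.py 541.7 -133.3 7 -90 15
```

```text
t: 64.25
tool_pos: [500.4, -130.0, 140.0]
orientation: [[-0.966, 0.258, -0.009], [0.008, -0.004, -1.0], [-0.258, -0.966, 0.002]]
contact_force: [-0.4, -0.2, -0.2]
finger_gap: 68.4
t: 65.08
tool_pos: [541.3, -136.1, 44.2]
orientation: [[-0.966, 0.258, -0.006], [0.005, -0.003, -1.0], [-0.258, -0.966, 0.002]]
contact_force: [-0.3, 0.3, 0.5]
finger_gap: 68.4
t 65.08 pos [ 541.3 -136.1   44.2] gap 68.4 F [-0.3  0.3  0.5] jaw az -90.3 fing [ 0.258 -0.003 -0.966]
shift now [ 0.306  1.201 -0.095]
turn [-0.03 -0.05  0.01] shift after turn [ 0.307  1.201 -0.093]
```

Next: down, close, lift 15 mm, move it back over the pad at (512.1,−145), and lower.

```bash

python3 -m inch '[0.8,0.1,0.4,-0.1,0,0,0, 0.8,0.1,0.4,0,0,0,0, 0.8,0.06,0.25,0,0,0,0, 0.8,0.04,0.15,0,0,0,0, 0.8,0,0,0,0,0,0, 0,0,0,0,0,0,0, 0,0,0,0,0,0,0, 0,0,0,0,0,0,0, 0,0,0,0,0,0,0, 0,0,0,0,0,0,0]'
python3 need.py 541.7 -133.3 7 -90 15
python3 -m inch '[0,0,0,0,0,0,0, 0,0,0,0,0,0,0, 0,0,0,0,0,0,0, 0,-0.05,-0.2,0,0,0,0, 0,-0.08,-0.3,0,0,0,0, 0,0,0,0,0,0,0, 0,0,0,0,0,0,0, 0,0,0,0,0,0,0, 0,0,0,0,0,0,0, 0,0,0,0,0,0,0]'
python3 need.py 511.6 -145.3 22 -90 15
```

```text
t: 65.92
tool_pos: [542.0, -132.4, 7.3]
orientation: [[-0.966, 0.258, -0.005], [0.005, -0.003, -1.0], [-0.258, -0.966, 0.001]]
contact_force: [-3.5, 1.2, 5.4]
finger_gap: 47.9
t 65.92 pos [ 542.  -132.4    7.3] gap 47.9 F [-3.5  1.2  5.4] jaw az -90.3 fing [ 0.258 -0.003 -0.966]
shift now [0.011 0.007 0.029]
turn [-0.03 -0.04  0.  ] shift after turn [0.011 0.007 0.029]
t: 66.75
tool_pos: [541.4, -132.0, 21.5]
orientation: [[-0.966, 0.257, -0.005], [0.004, -0.002, -1.0], [-0.257, -0.966, 0.001]]
contact_force: [-0.1, 0.1, -0.5]
finger_gap: 47.8
t 66.75 pos [ 541.4 -132.    21.5] gap 47.8 F [-0.1  0.1 -0.5] jaw az -90.3 fing [ 0.257 -0.002 -0.966]
shift now [ 0.954 -0.272  0.448]
turn [-0.02 -0.04  0.02] shift after turn [ 0.955 -0.275  0.443]
```

```bash

python3 -m inch '[0,0.3,-0.08,0.13,0,0,0, 0,0.3,-0.08,0.13,0,0,0, 0,0.3,-0.08,0.13,0,0,0, 0,0.06,-0.03,0.03,0,0,0, 0,0,0,0,0,0,0, 0,0.04,0.15,0,0,0,0, 0,0.04,0.15,0,0,0,0, 0,0.03,0.12,0,0,0,0, 0,0,0,0,0,0,0, 0,0,0,0,0,0,0]'
python3 -m inch '[0,0.01,0.02,0,0,0,0, 0,0,0,0,0,0,0, 0,0,0,0,0,0,0, 0,0,0,0,0,0,0, 0,0,0,0,0,0,0, 0,0,0,0,0,0,0, 0,0,0,0,0,0,0, 0,0,0,0,0,0,0, 0,0,0,0,0,0,0, 0,0,0,0,0,0,0]'
python3 need.py 511.4 -144.6 7.3 -90 15
```

```text
t: 67.58
tool_pos: [511.5, -144.3, 8.5]
orientation: [[-0.967, 0.256, -0.005], [0.004, -0.002, -1.0], [-0.256, -0.967, 0.001]]
contact_force: [0.3, -0.4, -0.3]
finger_gap: 48.0
t: 68.42
tool_pos: [511.5, -144.5, 8.4]
orientation: [[-0.966, 0.257, -0.005], [0.004, -0.002, -1.0], [-0.257, -0.966, 0.001]]
contact_force: [-0.7, -0.0, -0.9]
finger_gap: 47.9
t 68.42 pos [ 511.5 -144.5    8.4] gap 47.9 F [-0.7 -0.  -0.9] jaw az -90.3 fing [ 0.257 -0.002 -0.966]
shift now [0.014 0.036 0.002]
turn [-0.02 -0.04  0.02] shift after turn [0.014 0.035 0.002]
```

```bash

python3 -m inch '[0,0.015,0.04,0,0,0,0, 0,0,0,0,0,0,0, 0.8,0,0,0,0,0,0, 0.8,0,0,0,0,0,0, 0.8,0,0,0,0,0,0, 0.8,0,0,0,0,0,0, 0.8,0,0,0,0,0,0, 0.8,-0.06,-0.2,0,0,0,0, 0.8,-0.2,-0.6,0,0,0,0, 0.8,-0.2,-0.8,0,0,0,0]'
python3 -m inch '[0.8,-0.2,-0.8,0,0,0,-0.5, 0.8,0,-0.9,0,0,0,-0.5, 0.8,0,-0.9,0,0,0,-0.5, 0.8,0,0,-0.6,0,0,-0.5, 0.8,0,0,-1,0,0,-0.5, 0.8,0,0,-1,0,0,0, 0.8,0,0,-1,0,0,0, 0.8,0,0,-1,0,0,0, 0.8,0,0,-1,0,0,0, 0.8,0,0,-1,0,0,0]'
python3 -m inch '[0.8,-0.5,0,-0.8,0,0,0, 0.8,-0.5,0,-0.8,0,0,0, 0.8,-0.5,0,-0.8,0,0,0, 0.8,-0.5,0,-0.8,0,0,0, 0.8,-0.5,0,-0.8,0,0,0, 0.8,-0.3,0,-0.4,0,0,0, 0.8,0,0,0,0,0,0, 0.8,0,0,0,0,0,0, 0.8,0,0,0,0,0,0, 0.8,0,0,0,0,0,0]'
python3 pile.py 1; python3 need.py 627.2 297.1 60 -66.9;python3 chk.py | grep px
```

```text
t: 69.25
tool_pos: [511.3, -144.3, 56.5]
orientation: [[-0.967, 0.254, -0.005], [0.005, -0.002, -1.0], [-0.254, -0.967, 0.0]]
contact_force: [0.4, 0.2, -0.6]
finger_gap: 68.3
t: 70.08
tool_pos: [502.9, 55.0, 135.2]
orientation: [[-1.0, -0.001, -0.005], [0.005, -0.001, -1.0], [0.001, -1.0, 0.001]]
contact_force: [0.7, 0.6, -0.5]
finger_gap: 68.1
t: 70.92
tool_pos: [587.4, 183.8, 134.6]
orientation: [[-1.0, -0.002, -0.006], [0.006, -0.002, -1.0], [0.002, -1.0, 0.002]]
contact_force: [-0.3, -0.4, 0.0]
finger_gap: 68.5
pile [ 511.  -143.2   71.1   51.7   -1. ] ref px [366.1 239.3]
red none
teal none
orange [534.4 376.6  72.1  52.   24.1]
navy [419.7 313.6  70.4  16.8   3.2]
t 70.97 pos [587.5 183.9 134.7] gap 68.2 F [-0.4  0.8 -0. ] jaw az -90.4 fing [-0.002 -0.002 -1.   ]
shift now [-1.303  2.48  -3.787]
turn [-0.01 -3.91  0.02] shift after turn [-2.697  2.489 -2.953]
knob px [441.09 203.95] n 22 [[ 596.9 -330.8  112. ]]
bar px 355 401 row 187.0 n 176
```

View pics/pc1.png

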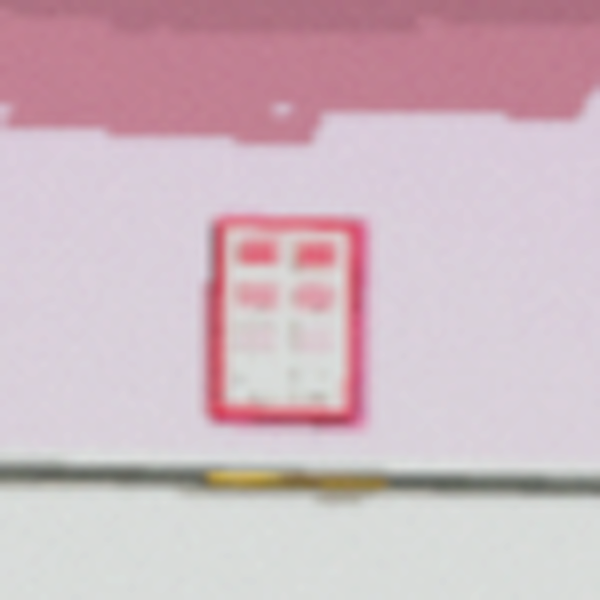

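Red is back on the pad, outline (213..355, 218..422) in the crop, square and within about 2 mm. The other tiles go on top at the same tool pose. Next is teal.

```bash

python3 -m inch '[0.8,0,0,0,0,-0.98,0, 0.8,0,0,0,0,-0.98,0, 0.8,0,0,0,0,-0.98,0, 0.8,0,0,0,0,-0.98,0, 0.8,-0.67,0,-0.74,0,0,0, 0.8,-0.67,0,-0.74,0,0,0, 0.8,-0.67,0,-0.74,0,0,0, 0.8,-0.67,0,-0.74,0,0,0, 0.8,0,0,0,0,0,0, 0.8,0,0,0,0,0,0]'
python3 need.py 627.2 297.1 10 -66.9
python3 -m inch '[0.8,0,0.5,0,0,0,0, 0.8,0,0.8,0,0,0,0, 0.8,0,0.8,0,0,0,0, 0.8,0,0.7,0,0,0,0, 0.8,0,0.5,0,0,0,0, 0.8,0,0.3,0,0,0,0, 0.8,0,0.2,0,0,0,0, 0.8,0,0,0,0,0,0, 0.8,0,0,0,0,0,0, 0.8,0,0,0,0,0,0]'
python3 need.py 627.2 297.1 -1 -66.9
```

```text
t: 71.9
tool_pos: [626.1, 300.3, 133.7]
orientation: [[-0.918, -0.002, 0.397], [-0.397, -0.001, -0.918], [0.003, -1.0, -0.0]]
contact_force: [-0.3, -1.0, -0.6]
finger_gap: 68.0
t 71.90 pos [626.1 300.3 133.7] gap 68.0 F [-0.3 -1.  -0.6] jaw az -66.6 fing [-0.002 -0.001 -1.   ]
shift now [-1.000e-03  4.122e+00  1.150e-01]
turn [0.   0.05 0.02] shift after turn [0.009 4.122 0.114]
t: 72.73
tool_pos: [627.3, 298.5, 21.5]
orientation: [[-0.919, -0.0, 0.394], [-0.394, -0.0, -0.919], [0.0, -1.0, 0.0]]
contact_force: [0.7, -0.8, -0.1]
finger_gap: 68.5
t 72.73 pos [627.3 298.5  21.5] gap 68.5 F [ 0.7 -0.8 -0.1] jaw az -66.8 fing [-0. -0. -1.]
shift now [0.021 0.751 0.042]
turn [-0.    0.02  0.  ] shift after turn [0.021 0.751 0.042]
```

```bash

python3 -m inch '[0.8,0.02,0.3,0.04,0,0.02,0, 0.8,0,0.25,0,0,0,0, 0.8,0,0.15,0,0,0,0, 0.8,0,0.05,0,0,0,0, 0.8,0,0,0,0,0,0, 0.8,0,0,0,0,0,0, 0,0,0,0,0,0,0, 0,0,0,0,0,0,0, 0,0,0,0,0,0,0, 0,0,0,0,0,0,0]'
python3 -m inch '[0,0,0,0,0,0,0, 0,0,0,0,0,0,0, 0,0,0,0,0,0,0, 0,0,0,0,0,0,0, 0,0,0,0,0,0,0, 0,0,0,0,0,0,0, 0,0,0,0,0,0,0, 0,0,0,0,0,0,0, 0,0,0,0,0,0,0, 0,0,0,0,0,0,0]'
python3 need.py 627.2 297.1 -1 -66.9
python3 -m inch '[0,0,-0.3,0,0,0,0, 0,0,-0.6,0,0,0,0, 0,0,-0.8,0,0,0,0, 0,0,-0.9,0,0,0,0, 0,0,-0.9,0,0,0,0, 0,0,-0.7,0,0,0.9,0, 0,0,0,0,0,1,0, 0,0,0,0,0,1,0, 0,0,0,0,0,1,0, 0,0,0,0,0,0,0]'
python3 need.py 511.7 -144.5 130 -90.3
```

```text
t: 73.57
tool_pos: [626.9, 297.3, -1.6]
orientation: [[-0.92, -0.001, 0.393], [-0.393, -0.001, -0.92], [0.001, -1.0, 0.0]]
contact_force: [-0.8, -0.6, 3.9]
finger_gap: 48.1
t: 74.4
tool_pos: [626.9, 297.3, -1.6]
orientation: [[-0.92, -0.001, 0.393], [-0.393, -0.001, -0.92], [0.001, -1.0, 0.0]]
contact_force: [-0.8, -0.1, 6.2]
finger_gap: 48.1
t 74.40 pos [626.9 297.3  -1.6] gap 48.1 F [-0.8 -0.1  6.2] jaw az -66.9 fing [-0.001 -0.001 -1.   ]
shift now [-0.006 -0.019  0.009]
turn [-0.    0.    0.01] shift after turn [-0.006 -0.019  0.009]
t: 75.23
tool_pos: [626.2, 297.2, 124.0]
orientation: [[-1.0, -0.002, -0.009], [0.009, -0.001, -1.0], [0.002, -1.0, 0.001]]
contact_force: [-0.0, -0.7, -0.8]
finger_gap: 48.0
t 75.23 pos [626.2 297.2 124. ] gap 48.0 F [-0.  -0.7 -0.8] jaw az -90.5 fing [-0.002 -0.001 -1.   ]
shift now [ 3.68  -0.174 14.759]
turn [-0.01 -0.04  0.02] shift after turn [ 3.739 -0.201 14.744]
```

```bash

python3 -m inch '[0,0.4,0,0.7,0,0,0, 0,0.48,0,0.85,0,0,0, 0,0.48,0,0.85,0,0,0, 0,0.48,0,0.85,0,0,0, 0,0.48,0,0.85,0,0,0, 0,0.48,0,0.85,0,0,0, 0,0.48,0,0.85,0,0,0, 0,0.46,0,0.9,0,0,0, 0,0,0,0.95,0,0,0, 0,0,0,0.95,0,0,0]'
python3 -m inch '[0,0,0,0.95,0,0,0, 0,0,0,0.95,0,0,0, 0,0,0,0.95,0,0,0, 0,0,0,0.95,0,0,0, 0,0,0,0.95,0,0,0, 0,0,0,0.8,0,0,0, 0,0,0,0.5,0,0,0, 0,0,0,0.15,0,0,0, 0,0,0,0,0,0,0, 0,0,0,0,0,0,0]'
python3 need.py 511.7 -144.5 20 -90.3
```

```text
t: 76.07
tool_pos: [512.1, 38.8, 124.5]
orientation: [[-1.0, -0.002, 0.0], [-0.0, -0.001, -1.0], [0.002, -1.0, 0.001]]
contact_force: [0.2, 0.0, 0.7]
finger_gap: 48.5
t: 76.9
tool_pos: [512.2, -145.3, 124.3]
orientation: [[-1.0, -0.002, -0.003], [0.003, -0.0, -1.0], [0.002, -1.0, 0.0]]
contact_force: [0.5, -0.0, 0.0]
finger_gap: 48.1
t 76.90 pos [ 512.2 -145.3  124.3] gap 48.1 F [ 0.5 -0.   0. ] jaw az -90.2 fing [-0.002 -0.    -1.   ]
shift now [ 0.009  3.477 -0.028]
turn [-0.    0.02  0.02] shift after turn [ 0.016  3.477 -0.027]
```

```bash

python3 -m inch '[0,0.01,0.5,-0.03,0,0,0, 0,0,0.8,0,0,0,0, 0,0,0.8,0,0,0,0, 0,0,0.6,0,0,0,0, 0,0,0.4,0,0,0,0, 0,0,0.3,0,0,0,0, 0,0,0.08,0,0,0,0, 0,0,0,0,0,0,0, 0,0,0,0,0,0,0, 0,0,0,0,0,0,0]'
python3 need.py 511.7 -144.5 14 -90.3
```

```text
t: 77.73
tool_pos: [512.5, -145.6, 20.9]
orientation: [[-1.0, -0.0, -0.005], [0.005, -0.001, -1.0], [0.0, -1.0, 0.001]]
contact_force: [0.2, 0.1, -0.3]
finger_gap: 48.2
t 77.73 pos [ 512.5 -145.6   20.9] gap 48.2 F [ 0.2  0.1 -0.3] jaw az -90.3 fing [-0.    -0.001 -1.   ]
shift now [ 0.027  0.231 -0.036]
turn [-0.01  0.    0.  ] shift after turn [ 0.027  0.231 -0.036]
```

```bash

python3 -m inch '[0,0.025,0.08,-0.035,0,0,0, 0,0,0.08,0,0,0,0, 0,0,0.06,0,0,0,0, 0,0,0,0,0,0,0, 0,0,0,0,0,0,0, 0,0,0,0,0,0,0, 0,0,0,0,0,0,0, 0,0,0,0,0,0,0, 0,0,0,0,0,0,0, 0,0,0,0,0,0,0]'
python3 need.py 511.7 -144.5 13.6 -90.3
```

```text
t: 78.57
tool_pos: [511.0, -144.5, 13.4]
orientation: [[-1.0, -0.002, -0.005], [0.005, -0.001, -1.0], [0.002, -1.0, 0.001]]
contact_force: [-0.4, 0.1, -0.6]
finger_gap: 48.4
t 78.57 pos [ 511.  -144.5   13.4] gap 48.4 F [-0.4  0.1 -0.6] jaw az -90.3 fing [-0.002 -0.001 -1.   ]
shift now [-0.024 -0.008  0.001]
turn [-0.01  0.    0.02] shift after turn [-0.024 -0.008  0.001]
```

```bash

python3 -m inch '[0,-0.02,0.01,0,0,0,0, 0,0,0,0,0,0,0, 0.8,0,0,0,0,0,0, 0.8,0,0,0,0,0,0, 0.8,0,0,0,0,0,0, 0.8,0,0,0,0,0,0, 0.8,0,0,0,0,0,0, 0.8,0,-0.2,0,0,0,0, 0.8,0,-0.6,0,0,0,0, 0.8,0,-0.9,0,0,0,0]'
python3 -m inch '[0.8,0,-1,0,0,0,0, 0.8,0,-1,-0.3,0,0,0, 0.8,0,-0.3,-0.8,0,0,0, 0.8,0,0,-1,0,0,0, 0.8,0,0,-1,0,0,0, 0.8,0,0,-1,0,0,0, 0.8,0,0,-1,0,0,0, 0.8,0,0,-1,0,0,0, 0.8,0,0,-1,0,0,0, 0.8,0,0,-1,0,0,0]'
python3 -m inch '[0.8,0,0,-1,0,0,0, 0.8,0,0,-1,0,0,0, 0.8,0,0,-1,0,0,0, 0.8,0,0,-1,0,0,0, 0.8,0,0,-1,0,0,0, 0.8,0,0,-1,0,0,0, 0.8,0,0,-1,0,0,0, 0.8,0,0,-1,0,0,0, 0.8,-0.3,0,-0.9,0,-0.5,0, 0.8,-0.3,0,-0.3,0,-0.5,0]'
python3 need.py 534.4 376.6 20 -65.9; python3 pile.py 2 30; python3 chk.py|grep px
python3 - <<'E'
from h import *
q=cv2.imread("pics/pile2.png")[:,:,::-1].copy();c=pix("top",[512,-145,25])[0]
for h in(85,95): 
    for t in(25,35):
        try: print(h,t,rect("top",q,c,22,25,t,h))
        except Exception as e: print(e)
E
```

```text
t: 79.4
tool_pos: [510.1, -144.1, 63.2]
orientation: [[-1.0, -0.006, -0.005], [0.005, -0.001, -1.0], [0.006, -1.0, 0.001]]
contact_force: [0.6, -0.8, 1.5]
finger_gap: 68.4
t: 80.23
tool_pos: [512.8, 100.1, 133.4]
orientation: [[-1.0, -0.001, -0.005], [0.005, -0.001, -1.0], [0.001, -1.0, 0.001]]
contact_force: [0.1, -0.5, 0.1]
finger_gap: 68.6
t: 81.07
tool_pos: [530.1, 380.7, 132.8]
orientation: [[-0.994, -0.002, 0.107], [-0.107, 0.001, -0.994], [0.002, -1.0, -0.002]]
contact_force: [-0.9, -0.2, -0.2]
finger_gap: 68.2
t 81.07 pos [530.1 380.7 132.8] gap 68.2 F [-0.9 -0.2 -0.2] jaw az -83.8 fing [-0.002  0.001 -1.   ]
shift now [-0.135  3.758  0.157]
turn [ 0.02 -2.99  0.02] shift after turn [-0.075  3.759  0.184]
pile [ 511.2 -142.4   70.5   49.2    0.9] ref px [366.5 238.8]
red none
teal none
orange [529.6 374.7  62.3  51.9  23.6]
navy [418.6 292.7  70.1  50.4  -4.5]
knob px [441.09 203.95] n 22 [[ 596.9 -330.8  112. ]]
bar px 355 401 row 187.0 n 179
85 25 [ 511.2 -141.8   70.5   48.9   -0. ]
85 35 [ 5.111e+02 -1.420e+02  6.980e+01  4.830e+01  3.000e-01]
95 25 [ 511.1 -142.3   70.9   49.4    0.7]
95 35 [ 511.1 -142.3   69.9   48.7    0.6]
```

```bash

python3 -m inch '[0.8,0,0,0,0,-1,0, 0.8,0,0,0,0,-1,0, 0.8,0,0,0,0,-0.99,0, 0.8,-0.08,0.5,0.18,0,0,0, 0.8,0,0.8,0,0,0,0, 0.8,0,0.8,0,0,0,0, 0.8,0,0.7,0,0,0,0, 0.8,0,0.5,0,0,0,0, 0.8,0,0.3,0,0,0,0, 0.8,0,0.1,0,0,0,0]'
python3 -m inch '[0.8,0,0.1,0,0,0,0, 0.8,0,0,0,0,0,0, 0.8,0,0,0,0,0,0, 0.8,0,0,0,0,0,0, 0.8,0,0,0,0,0,0, 0.8,0,0,0,0,0,0, 0.8,0,0,0,0,0,0, 0.8,0,0,0,0,0,0, 0.8,0,0,0,0,0,0, 0.8,0,0,0,0,0,0]'
python3 need.py 534.4 376.6 -1.3 -65.9
```

```text
t: 82.05
tool_pos: [535.3, 369.0, 20.2]
orientation: [[-0.917, -0.004, 0.399], [-0.399, -0.003, -0.917], [0.005, -1.0, 0.002]]
contact_force: [0.5, -0.1, -0.5]
finger_gap: 68.3
t: 82.88
tool_pos: [536.0, 371.0, 18.5]
orientation: [[-0.916, -0.002, 0.401], [-0.401, -0.001, -0.916], [0.002, -1.0, 0.0]]
contact_force: [0.6, 0.1, -0.2]
finger_gap: 68.2
t 82.88 pos [536.  371.   18.5] gap 68.2 F [ 0.6  0.1 -0.2] jaw az -66.3 fing [-0.002 -0.001 -1.   ]
shift now [-0.028  0.658 -0.194]
turn [-0.   -0.07  0.02] shift after turn [-0.028  0.659 -0.194]
```

```bash

python3 -m inch '[0.8,-0.03,0,-0.19,0,-0.07,0, 0.8,0,0.25,0,0,0,0, 0.8,0,0.2,0,0,0,0, 0.8,0,0.15,0,0,0,0, 0.8,0,0.05,0,0,0,0, 0.8,0,0,0,0,0,0, 0,0,0,0,0,0,0, 0,0,0,0,0,0,0, 0,0,0,0,0,0,0, 0,0,0,0,0,0,0]'
python3 -m inch '[0,0,0,0,0,0,0, 0,0,0,0,0,0,0, 0,0,0,0,0,0,0, 0,0,0,0,0,0,0, 0,0,0,0,0,0,0, 0,0,0,0,0,0,0, 0,0,0,0,0,0,0, 0,0,0,0,0,0,0, 0,0,0,0,0,0,0, 0,0,0,0,0,0,0]'
python3 need.py 534.4 376.6 -1.3 -65.9
python3 -m inch '[0,0,-0.3,0,0,0,0, 0,0,-0.6,0,0,0,0, 0,0,-0.8,0,0,0,0, 0,0,-0.9,0,0,0,0, 0,0,-0.9,0,0,0,0, 0,0,-0.7,0,0,0.9,0, 0,0,0,0,0,1,0, 0,0,0,0,0,1,0, 0,0,0,0,0,1,0, 0,0,0,0,0,0,0]'
python3 need.py 511.7 -144.8 130 -90.3
```

```text
t: 83.72
tool_pos: [534.9, 376.7, -0.5]
orientation: [[-0.913, -0.001, 0.408], [-0.408, -0.001, -0.913], [0.001, -1.0, 0.0]]
contact_force: [0.2, 1.1, 1.6]
finger_gap: 47.7
t: 84.55
tool_pos: [534.9, 376.7, -0.6]
orientation: [[-0.913, -0.001, 0.408], [-0.408, -0.001, -0.913], [0.001, -1.0, 0.0]]
contact_force: [0.4, -0.4, 6.0]
finger_gap: 48.1
t 84.55 pos [534.9 376.7  -0.6] gap 48.1 F [ 0.4 -0.4  6. ] jaw az -65.9 fing [-0.001 -0.001 -1.   ]
shift now [ 0.015  0.025 -0.005]
turn [-0.   -0.    0.01] shift after turn [ 0.015  0.025 -0.005]
t: 85.38
tool_pos: [534.3, 376.6, 125.2]
orientation: [[-1.0, -0.002, 0.008], [-0.008, -0.001, -1.0], [0.002, -1.0, 0.001]]
contact_force: [-0.6, 0.2, -0.7]
finger_gap: 47.8
t 85.38 pos [534.3 376.6 125.2] gap 47.8 F [-0.6  0.2 -0.7] jaw az -89.6 fing [-0.002 -0.001 -1.   ]
shift now [ 0.885 -0.134 17.375]
turn [-0.01  0.12  0.02] shift after turn [ 0.662 -0.16  17.384]
```

```bash

python3 -m inch '[0,0,0,0.5,0,0.12,0, 0,0.08,0,0.95,0,0,0, 0,0.08,0,0.95,0,0,0, 0,0.08,0,0.95,0,0,0, 0,0.08,0,0.95,0,0,0, 0,0.08,0,0.95,0,0,0, 0,0.08,0,0.95,0,0,0, 0,0.08,0,0.95,0,0,0, 0,0.08,0,0.95,0,0,0, 0,0.02,0,0.95,0,0,0]'
python3 -m inch '[0,0,0,0.95,0,0,0, 0,0,0,0.95,0,0,0, 0,0,0,0.95,0,0,0, 0,0,0,0.95,0,0,0, 0,0,0,0.95,0,0,0, 0,0,0,0.95,0,0,0, 0,0,0,0.95,0,0,0, 0,0,0,0.95,0,0,0, 0,0,0,0.5,0,0,0, 0,0,0,0.23,0,0,0]'
python3 -m inch '[0,0,0.4,0,0,0,0, 0,0,0.7,0,0,0,0, 0,0,0.7,0,0,0,0, 0,0,0.5,0,0,0,0, 0,0,0.3,0,0,0,0, 0,0,0.1,0,0,0,0, 0,0,0,0,0,0,0, 0,0,0,0,0,0,0, 0,0,0,0,0,0,0, 0,0,0,0,0,0,0]'
python3 need.py 512.0 -144.8 30 -90.3
```

```text
t: 86.22
tool_pos: [513.8, 102.7, 125.3]
orientation: [[-1.0, -0.002, 0.002], [-0.002, -0.001, -1.0], [0.002, -1.0, 0.001]]
contact_force: [0.3, -1.1, -0.4]
finger_gap: 47.7
t: 87.05
tool_pos: [513.4, -148.7, 125.7]
orientation: [[-1.0, -0.002, -0.002], [0.002, -0.002, -1.0], [0.002, -1.0, 0.002]]
contact_force: [-0.9, 0.4, -1.3]
finger_gap: 48.3
t: 87.88
tool_pos: [515.3, -144.9, 45.5]
orientation: [[-1.0, -0.0, -0.0], [0.0, -0.001, -1.0], [0.0, -1.0, 0.001]]
contact_force: [0.5, 0.7, -0.4]
finger_gap: 48.0
t 87.88 pos [ 515.3 -144.9   45.5] gap 48.0 F [ 0.5  0.7 -0.4] jaw az -90.0 fing [-0.    -0.001 -1.   ]
shift now [ 0.11   0.517 -0.003]
turn [-0.01  0.05  0.  ] shift after turn [ 0.11   0.517 -0.002]
```

```bash

python3 -m inch '[0,0.11,0.2,0,0,0.05,0, 0,0,0.25,0,0,0,0, 0,0,0.15,0,0,0,0, 0,0,0,0,0,0,0, 0,0,0,0,0,0,0, 0,0,0,0,0,0,0, 0,0,0,0,0,0,0, 0,0,0,0,0,0,0, 0,0,0,0,0,0,0, 0,0,0,0,0,0,0]'
python3 need.py 512.0 -144.6 24.4 -90.3
```

```text
t: 88.72
tool_pos: [511.4, -144.8, 26.8]
orientation: [[-1.0, -0.001, -0.006], [0.006, -0.001, -1.0], [0.001, -1.0, 0.001]]
contact_force: [-0.1, -0.0, -0.5]
finger_gap: 47.9
t 88.72 pos [ 511.4 -144.8   26.8] gap 47.9 F [-0.1 -0.  -0.5] jaw az -90.3 fing [-0.001 -0.001 -1.   ]
shift now [-0.019  0.079 -0.008]
turn [-0.01 -0.01  0.01] shift after turn [-0.019  0.079 -0.008]
```

Lower, release, lift, and go towards navy at (418.7, 292.6, −4.5°).

```bash

python3 -m inch '[0,-0.02,0.04,0,0,0,0, 0,0,0.04,0,0,0,0, 0,0,0,0,0,0,0, 0,0,0,0,0,0,0, 0.8,0,0,0,0,0,0, 0.8,0,0,0,0,0,0, 0.8,0,0,0,0,0,0, 0.8,0,0,0,0,0,0, 0.8,0,0,0,0,0,0, 0.8,0,-0.2,0,0,0,0]'
python3 -m inch '[0.8,0,-0.6,0,0,0,0, 0.8,0,-1,0,0,0,0, 0.8,0,-1,0,0,0,0, 0.8,0,-0.8,-0.5,0,0,0, 0.8,0,0,-1,0,0,0, 0.8,0,0,-1,0,0,0, 0.8,0,0,-1,0,0,0, 0.8,0,0,-1,0,0,0, 0.8,0.2,0,-1,0,0,0, 0.8,0.4,0,-1,0,0,0]'
python3 -m inch '[0.8,0.5,0,-1,0,0,0, 0.8,0.5,0,-1,0,0,0, 0.8,0.5,0,-1,0,0,0, 0.8,0.5,0,-1,0,0,0, 0.8,0.5,0,-1,0,0,0, 0.8,0,0,-1,0,0,0, 0.8,0,0,-0.8,0,0,0, 0.8,0,0,-0.3,0,0.7,0, 0.8,0,0,0,0,0,0, 0.8,0,0,0,0,0,0]'
python3 need.py 418.7 292.6 20 -94.5; python3 pile.py 3 40; python3 chk.py|grep px
```

```text
t: 89.55
tool_pos: [511.2, -144.7, 29.5]
orientation: [[-1.0, -0.004, -0.006], [0.006, -0.001, -1.0], [0.004, -1.0, 0.001]]
contact_force: [0.2, -0.1, -1.1]
finger_gap: 68.4
t: 90.38
tool_pos: [495.9, 51.8, 132.6]
orientation: [[-1.0, -0.0, -0.006], [0.006, -0.001, -1.0], [0.0, -1.0, 0.001]]
contact_force: [0.9, 0.1, -0.1]
finger_gap: 68.1
t: 91.22
tool_pos: [421.4, 263.6, 132.0]
orientation: [[-0.997, -0.002, -0.077], [0.077, -0.002, -0.997], [0.002, -1.0, 0.002]]
contact_force: [1.3, -0.6, -0.5]
finger_gap: 68.3
t 91.22 pos [421.4 263.6 132. ] gap 68.3 F [ 1.3 -0.6 -0.5] jaw az -94.4 fing [-0.002 -0.002 -1.   ]
shift now [ 0.156  3.732 -0.963]
turn [-0.02  0.02  0.01] shift after turn [ 0.164  3.734 -0.956]
pile [ 5.094e+02 -1.422e+02  7.410e+01  5.210e+01  5.000e-01] ref px [366.8 238.3]
red none
teal none
orange none
navy [390.  272.4   6.5   4.1   2.9]
knob px [441.09 203.95] n 22 [[ 596.9 -330.8  112. ]]
bar px 355 401 row 187.0 n 173
```

```bash

python3 -m inch '[0.8,0.16,0,-0.5,0,0,0, 0.8,0,0,-0.46,0,0,0, 0.8,0,0.5,0,0,0,0, 0.8,0,0.8,0,0,0,0, 0.8,0,0.8,0,0,0,0, 0.8,0,0.8,0,0,0,0, 0.8,0,0.5,0,0,0,0, 0.8,0,0.3,0,0,0,0, 0.8,0,0,0,0,0,0, 0.8,0,0,0,0,0,0]'
python3 -m inch '[0.8,0,0,0,0,0,0, 0.8,0,0,0,0,0,0, 0.8,0,0,0,0,0,0, 0.8,0,0,0,0,0,0, 0.8,0,0,0,0,0,0, 0.8,0,0,0,0,0,0, 0.8,0,0,0,0,0,0, 0.8,0,0,0,0,0,0, 0.8,0,0,0,0,0,0, 0.8,0,0,0,0,0,0]'
python3 need.py 418.7 292.6 -1 -94.5
```

```text
t: 92.2
tool_pos: [419.1, 292.7, 21.0]
orientation: [[-0.997, -0.002, -0.079], [0.079, -0.001, -0.997], [0.002, -1.0, 0.002]]
contact_force: [0.7, -0.0, -0.0]
finger_gap: 68.6
t: 93.03
tool_pos: [418.8, 292.8, 20.8]
orientation: [[-0.997, -0.002, -0.079], [0.079, -0.001, -0.997], [0.002, -1.0, 0.001]]
contact_force: [0.3, -0.2, -0.2]
finger_gap: 68.5
t 93.03 pos [418.8 292.8  20.8] gap 68.5 F [ 0.3 -0.2 -0.2] jaw az -94.5 fing [-0.002 -0.001 -1.   ]
shift now [0.002 0.728 0.005]
turn [-0.01 -0.01  0.02] shift after turn [0.003 0.728 0.006]
```

```bash

python3 -m inch '[0.8,0,0.3,0,0,0,0, 0.8,0,0.25,0,0,0,0, 0.8,0,0.13,0,0,0,0, 0.8,0,0.05,0,0,0,0, 0.8,0,0,0,0,0,0, 0,0,0,0,0,0,0, 0,0,0,0,0,0,0, 0,0,0,0,0,0,0, 0,0,0,0,0,0,0, 0,0,0,0,0,0,0]'
python3 -m inch '[0,0,0,0,0,0,0, 0,0,0,0,0,0,0, 0,0,0,0,0,0,0, 0,0,0,0,0,0,0, 0,0,0,0,0,0,0, 0,0,0,0,0,0,0, 0,0,0,0,0,0,0, 0,0,0,0,0,0,0, 0,0,0,0,0,0,0, 0,0,0,0,0,0,0]'
python3 need.py 418.7 292.6 -1 -94.5
python3 -m inch '[0,0,-0.3,0,0,0,0, 0,0,-0.6,0,0,0,0, 0,0,-0.8,0,0,0,0, 0,0,-0.9,0,0,0,0, 0,0,-0.9,0,0,0,0, 0,0,-0.7,0,0,0,0, 0,0,-0.3,0,0,-0.7,0, 0,0,0,0,0,0,0, 0,0,0,0,0,0,0, 0,0,0,0,0,0,0]'
python3 need.py 511.6 -144.6 130 -90.3
```

```text
t: 93.87
tool_pos: [419.0, 292.9, -0.6]
orientation: [[-0.997, -0.001, -0.079], [0.079, -0.001, -0.997], [0.001, -1.0, 0.001]]
contact_force: [0.1, -1.4, 5.5]
finger_gap: 47.7
t: 94.7
tool_pos: [419.0, 292.9, -0.6]
orientation: [[-0.997, -0.001, -0.079], [0.079, -0.001, -0.997], [0.001, -1.0, 0.001]]
contact_force: [-0.9, -1.1, 4.9]
finger_gap: 47.8
t 94.70 pos [419.  292.9  -0.6] gap 47.8 F [-0.9 -1.1  4.9] jaw az -94.5 fing [-0.001 -0.001 -1.   ]
shift now [0.008 0.014 0.009]
turn [-0.01 -0.01  0.01] shift after turn [0.008 0.014 0.009]
t: 95.53
tool_pos: [418.5, 292.5, 133.3]
orientation: [[-1.0, -0.003, -0.008], [0.008, -0.002, -1.0], [0.003, -1.0, 0.002]]
contact_force: [0.0, 0.3, -1.3]
finger_gap: 48.2
t 95.53 pos [418.5 292.5 133.3] gap 48.2 F [ 0.   0.3 -1.3] jaw az -90.4 fing [-0.003 -0.002 -1.   ]
shift now [-3.217  0.128 14.545]
turn [-0.02 -0.02  0.03] shift after turn [-3.18   0.11  14.554]
```

```bash

python3 -m inch '[0,-0.2,0,0.6,0,0,0, 0,-0.2,0,0.9,0,0,0, 0,-0.2,0,0.9,0,0,0, 0,-0.2,0,0.9,0,0,0, 0,-0.2,0,0.9,0,0,0, 0,-0.2,0,0.9,0,0,0, 0,-0.2,0,0.9,0,0,0, 0,-0.2,0,0.9,0,0,0, 0,-0.2,0,0.9,0,0,0, 0,-0.2,0,0.9,0,0,0]'
python3 -m inch '[0,-0.2,0,0.9,0,0,0, 0,-0.2,0,0.9,0,0,0, 0,-0.2,0,0.9,0,0,0, 0,-0.2,0,0.9,0,0,0, 0,-0.2,0,0.9,0,0,0, 0,-0.2,0,0.9,0,0,0, 0,0,0,0.45,0,0,0, 0,0,0,0,0,0,0, 0,0,0,0,0,0,0, 0,0,0,0,0,0,0]'
python3 -m inch '[0,0,0.4,0,0,0,0, 0,0,0.7,0,0,0,0, 0,0,0.7,0,0,0,0, 0,0,0.6,0,0,0,0, 0,0,0.4,0,0,0,0, 0,0,0.2,0,0,0,0, 0,0,0,0,0,0,0, 0,0,0,0,0,0,0, 0,0,0,0,0,0,0, 0,0,0,0,0,0,0]'
python3 need.py 511.8 -144.6 37 -90.3
```

```text
t: 96.37
tool_pos: [476.7, 30.1, 133.0]
orientation: [[-1.0, -0.004, -0.007], [0.007, -0.002, -1.0], [0.004, -1.0, 0.002]]
contact_force: [-0.2, 0.6, -1.2]
finger_gap: 48.0
t: 97.2
tool_pos: [511.8, -143.0, 133.3]
orientation: [[-1.0, -0.004, -0.006], [0.006, -0.0, -1.0], [0.004, -1.0, 0.0]]
contact_force: [-0.8, 0.5, -1.9]
finger_gap: 48.1
t: 98.03
tool_pos: [512.9, -144.2, 45.2]
orientation: [[-1.0, -0.0, -0.006], [0.006, -0.001, -1.0], [0.0, -1.0, 0.001]]
contact_force: [0.7, -0.5, -0.9]
finger_gap: 48.0
t 98.03 pos [ 512.9 -144.2   45.2] gap 48.0 F [ 0.7 -0.5 -0.9] jaw az -90.3 fing [-0.    -0.001 -1.   ]
shift now [0.038 0.273 0.015]
turn [-0.01 -0.    0.  ] shift after turn [0.038 0.273 0.015]
```

```bash

python3 -m inch '[0,0.04,0.15,0.015,0,0,0, 0,0,0.1,0,0,0,0, 0,0,0.02,0,0,0,0, 0,0,0,0,0,0,0, 0,0,0,0,0,0,0, 0,0,0,0,0,0,0, 0,0,0,0,0,0,0, 0,0,0,0,0,0,0, 0,0,0,0,0,0,0, 0,0,0,0,0,0,0]'
python3 need.py 511.8 -144.6 34.4 -90.3
```

```text
t: 98.87
tool_pos: [511.1, -144.7, 36.2]
orientation: [[-1.0, -0.002, -0.006], [0.006, -0.001, -1.0], [0.002, -1.0, 0.001]]
contact_force: [0.5, -0.0, -0.8]
finger_gap: 47.9
t 98.87 pos [ 511.1 -144.7   36.2] gap 47.9 F [ 0.5 -0.  -0.8] jaw az -90.3 fing [-0.002 -0.001 -1.   ]
shift now [-0.023  0.061 -0.004]
turn [-0.01 -0.01  0.02] shift after turn [-0.023  0.061 -0.004]
```

```bash

python3 -m inch '[0,-0.02,0.03,0,0,0,0, 0,0,0.03,0,0,0,0, 0,0,0,0,0,0,0, 0,0,0,0,0,0,0, 0.8,0,0,0,0,0,0, 0.8,0,0,0,0,0,0, 0.8,0,0,0,0,0,0, 0.8,0,0,0,0,0,0, 0.8,0,0,0,0,0,0, 0.8,0,-0.2,0,0,0,0]'
python3 -m inch '[0.8,0,-0.6,0,0,0,0, 0.8,0,-1,0,0,0,0, 0.8,0,-1,0,0,0,0, 0.8,0,-0.8,-0.5,0,0,0, 0.8,0,0,-1,0,0,0, 0.8,0,0,-1,0,0,0, 0.8,0,0,-1,0,0,0, 0.8,0,0,-1,0,0,0, 0.8,0,0,-1,0,0,0, 0.8,0,0,-1,0,0,0]'
python3 -m inch '[0.8,0,0,-1,0,0,0, 0.8,0,0,-1,0,0,0, 0.8,0,0,-1,0,0,0, 0.8,0,0,-1,0,0,0, 0.8,0,0,-1,0,0,0, 0.8,0,0,-1,0,0,0, 0.8,0,0,-1,0,0,0, 0.8,0,0,0,0,0,0, 0.8,0,0,0,0,0,0, 0.8,0,0,0,0,0,0]'
python3 chk.py|grep px
python3 - <<'E'
from h import *
q,d=read_camera("top");p,ds=read_camera("scene");cv2.imwrite("pics/topE.png",q[:,:,::-1]);cv2.imwrite("pics/sceneE.png",p[:,:,::-1])
c=pix("top",[512,-143,45])[0]
for h,t in((None,25),(115,15),(115,25)):
    try: print('top tile',h,t,rect("top",q,c,22,45,t,h))
    except Exception as e: print(e)
m=camera_model("top");E=np.array(m['extrinsics']);v,u=np.mgrid[int(c[1])-20:int(c[1])+20,int(c[0])-18:int(c[0])+18]
o,r=ray("top",np.c_[u.ravel(),v.ravel()]);W=(o+r*d[v.ravel(),u.ravel()][:,None])
z=W[:,2];T=W[z>33];print('depth: n',len(T),'z med',np.median(T[:,2]).round(1),'x',np.percentile(T[:,0],[1,50,99]).round(1),'y',np.percentile(T[:,1],[1,50,99]).round(1))
for lo,hi in((33,50),(24,33),(17,24),(11,17)): 
    k=(z>lo)&(z<hi);print(lo,hi,k.sum())
a=cv2.imread("pics/top0.png")[:,:,::-1].astype(int)
for n,(x,y) in dict(p1=(140,183),p2=(314,290),p3=(136,270),buf=(465,188),jar=(469,275),pot=(498,307)).items():
    print(n,np.abs(a[y-14:y+15,x-10:x+11]-q.astype(int)[y-14:y+15,x-10:x+11]).mean().round(1))
for n,(x,y) in {k:v[0] for k,v in TILES.items()}.items(): print(n,'sat left',cv2.cvtColor(q[y-10:y+10,x-10:x+10],cv2.COLOR_RGB2HSV)[...,1].mean().round(1))
E
```

```text
t: 99.7
tool_pos: [510.9, -144.5, 39.7]
orientation: [[-1.0, -0.003, -0.006], [0.006, -0.001, -1.0], [0.003, -1.0, 0.001]]
contact_force: [-1.9, -0.3, 0.1]
finger_gap: 68.5
t: 100.53
tool_pos: [512.8, 51.8, 142.8]
orientation: [[-1.0, -0.001, -0.006], [0.006, -0.001, -1.0], [0.001, -1.0, 0.001]]
contact_force: [-0.1, 0.6, 0.2]
finger_gap: 68.0
t: 101.37
tool_pos: [514.2, 259.6, 142.1]
orientation: [[-1.0, -0.002, -0.006], [0.006, -0.002, -1.0], [0.002, -1.0, 0.002]]
contact_force: [0.6, -0.8, -0.1]
finger_gap: 67.9
knob px [441.09 203.95] n 22 [[ 596.9 -330.8  112. ]]
bar px 355 401 row 187.0 n 173
top tile None 25 [ 510.6 -142.2   71.2   50.3   -1.1]
top tile 115 15 [ 5.112e+02 -1.428e+02  7.290e+01  5.190e+01 -5.000e-01]
top tile 115 25 [ 510.6 -142.3   71.2   50.1   -1.1]
depth: n 503 z med 45.3 x [459.6 510.6 546.7] y [-166.8 -141.4  -95.7]
33 50 451
24 33 20
17 24 7
11 17 46
p1 21.2
p2 13.0
p3 12.9
buf 12.9
jar 13.1
pot 10.2
red sat left 19.4
teal sat left 19.5
orange sat left 79.5
navy sat left 79.7
```

```bash
python3 - <<'E'
from h import *
A=[cv2.imread(f"pics/top{k}.png")[:,:,::-1].copy() for k in("0","E")]
S_=[cv2.imread(f"pics/scene{k}.png")[:,:,::-1].copy() for k in("0","E")]
for n,c in dict(p1=(140,183),p2=(314,290),p3=(136,270),buf=(465,188),jar=(469,275),pot=(498,307)).items():
    r=[]
    for im in A:
        try: b=blob(im,c,18,14);r.append(cv2.minEnclosingCircle(b.astype(np.float32)))
        except Exception: r.append(None)
    print(n,r)
for n,c in dict(p1=(461,380),p2=(346,236),p3=(511,315)).items():
    r=[]
    for im in S_:
        try: r.append(blob(im,c,18,30).mean(0).round(1))
        except Exception: r.append(None)
    print(n,r)
E
```

```text
p1 [((141.11541748046875, 183.412109375), 6.8913140296936035), ((147.75, 188.8125), 15.132458686828613)]
p2 [((314.3109436035156, 289.888916015625), 5.2680535316467285), ((314.2621765136719, 289.8763122558594), 5.290255069732666)]
p3 [((135.4115447998047, 270.3592529296875), 6.4042816162109375), ((135.36473083496094, 270.3793640136719), 6.4727396965026855)]
buf [((465.375, 187.1875), 17.197141647338867), ((464.6875, 187.3125), 17.30661964416504)]
jar [((468.5625, 275.0625), 9.228114128112793), ((469.2656555175781, 274.6697998046875), 9.39045238494873)]
pot [((505.867919921875, 313.8125), 10.522337913513184), ((505.375, 310.875), 10.183189392089844)]
p1 [array([460.8, 384.5]), array([460.8, 384.5])]
p2 [array([345.9, 237.4]), array([345.6, 237.6])]
p3 [array([511.6, 314.5]), array([511.5, 314.6])]
```

```bash
python3 -c "
from bench import *
print(finish_job(), state()['t'])"
```

```text
the job is handed in; nothing more can be done
the job is handed in; nothing more can be done
```

I handed the job in at about 101 s on the robot clock, with the lid propped and all four tiles stacked on the red pad. Only red, teal, orange and navy were on the table.

**What happened on the way**
- **Rod:** four pinches of the knob and one of the inner shaft slipped off, and the rod fell back to stowed each time. Gripping the shaft beyond the knob and turning the tool with the rod carried it past upright. It slipped from the grip there too and fell to its stop by itself.
- **Red tile:** it was found about 3 cm off the pad after I had placed it. I took this to be the announced knock, picked it up again and put it back before stacking the others.

**Last checks**
- **Lid:** it rests at about 1.355 rad. The bar and knob were at the same pixels in every check after release.
- **Rod tip:** the knob reads at about 2.11 rad against the 2.17 stop, which puts the tip roughly 6 mm from the socket point. That is inside the 10 mm limit, but I didn't see the seating directly.
- **Pile:** the top is at 45 mm, which is right for four tiles. Teal and navy centres agree within about 1 mm. The orange reading was about 1.5 mm off and less clean, because its outline measured too large. Navy, on top, is turned about 1°.
- **Pad:** the pile sits about 3 mm left of and 1.5 mm nearer the front than the pad's centre. I left it so the tiles stay aligned with each other.
- **Other things:** by colour the three polish bottles, buffer and jar had not moved. The penpot mark shifted about 3 px, which I did not follow up. Polish1 was confirmed only in the scene view, because its top-view reading disagreed (shifted about 8 px), which I put down to the arm or its shadow.

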